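# Put the loose battery packs on charge

## Task

Put all the battery packs on charge: pull the lock slide of the white charger fully open, snap the one pack out of the tester's cradle, and lay that pack and every pack lying on the bench in charger pockets of their own, brass contacts down and yellow face up, fully seated. Once they are all in, push the lock slide fully home over them. Leave the other things on the bench where they are.

Things in the scene. Friction and masses are not known exactly. Their poses are not given: they have to be found in the camera images.
- pack_a: black battery pack 50 (x) x 36 (y) x 22 (z), 60 to 105 g, origin at its centre; +z out of the yellow face, -z out of the face with six brass contacts; a groove 12.5 wide, 2 deep along x in both faces. Stands steadily on a long edge. At first on the bench on a long edge (y vertical). May be absent
- pack_b: black battery pack 50 (x) x 36 (y) x 22 (z), 60 to 105 g, origin at its centre; +z out of the yellow face, -z out of the face with six brass contacts; a groove 12.5 wide, 2 deep along x in both faces. Stands steadily on a long edge. At first on the bench contacts up. May be absent
- pack_c: black battery pack 50 (x) x 36 (y) x 22 (z), 60 to 105 g, origin at its centre; +z out of the yellow face, -z out of the face with six brass contacts; a groove 12.5 wide, 2 deep along x in both faces. Stands steadily on a long edge. At first on the bench contacts down. May be absent
- pack_d: black battery pack 50 (x) x 36 (y) x 22 (z), 60 to 105 g, origin at its centre; +z out of the yellow face, -z out of the face with six brass contacts; a groove 12.5 wide, 2 deep along x in both faces. Stands steadily on a long edge. At first on a long edge (y vertical) in the cradle, held by two sprung balls in its grooves; a straight upward pull of about 8 to 12 N frees it
- cradle: fixed snap cradle: grey base 80 (x) x 76 (y) x 15 tall, origin under its centre; on it two red cheeks, 26 (x) x 20 (y) x 24 tall, 24 apart, either side (+-y) of the pack; open at both x ends. The pack stands on the base, its length along x, its centre over the origin and 33 above the bench; the cheeks end 12 below its top edge
- charger: fixed white charger, a slab 130 (x) x 300 (y) x 28 tall, origin under its centre, z up; four pockets in a row along y at y = -96, -32, 32, 96 and x = -15, and an orange lock slide along its +x side
- pocket0 (a point): centre of the floor of pocket 0; axes as the charger's. The pocket is 53 (x) x 39 (y) and 6 deep, its floor 22 above the bench, rim at 28; a seated pack lies with its length along x, its centre 11 above this point, and stands 16 above the slab
- pocket1 (a point): centre of the floor of pocket 1; axes as the charger's. The pocket is 53 (x) x 39 (y) and 6 deep, its floor 22 above the bench, rim at 28; a seated pack lies with its length along x, its centre 11 above this point, and stands 16 above the slab
- pocket2 (a point): centre of the floor of pocket 2; axes as the charger's. The pocket is 53 (x) x 39 (y) and 6 deep, its floor 22 above the bench, rim at 28; a seated pack lies with its length along x, its centre 11 above this point, and stands 16 above the slab
- pocket3 (a point): centre of the floor of pocket 3; axes as the charger's. The pocket is 53 (x) x 39 (y) and 6 deep, its floor 22 above the bench, rim at 28; a seated pack lies with its length along x, its centre 11 above this point, and stands 16 above the slab
- lock (a joint): lock slide (m) along the charger's +y: 0 fully open (end stop), 0.032 fully home (end stop). At first partly or fully home. 2.5 N of friction; stays where left. Its four orange tongues (14 wide, from the bar 55 mm towards -x, 46 to 51 above the bench) lie midway between pockets when open, over the +x ends of seated packs (10 mm overlap, 2 above them) when home
- lock_grip (a point): middle of the black upright grip on the lock slide; the grip is 14 (x) x 34 (y) and 30 tall, from 50 to 80 above the bench, this point 67 above the bench; it moves with the slide; pinch it across x from above
- screwdriver: red-handled screwdriver, 170 long, origin under its middle; not to be disturbed
- brush: orange-handled flat brush, 160 long, origin under its middle; not to be disturbed
- flux_jar: amber jar, 48 across, 45 tall, origin under its centre; not to be disturbed
- solder_spool: metal solder spool standing on its flat side, 56 across, 35 tall, origin under its centre; not to be disturbed
- screw_tray: clear divided screw tray 100 x 75 x 22, origin under its centre; not to be disturbed
- mouse: black round computer mouse, 60 across, 32 tall, origin under its centre; not to be disturbed
Mind the look-alikes: they are no part of the job. What is shaped like the pack_c but orange or purple is not meant.

How it is judged:
By the outcome, as a careful person would: the job done as asked, in the order asked, and still so for the second after the job is handed in, with the robot touching nothing.
Of pack_a, pack_b, pack_c only 2 to 3 are there at a start; the rules pass over those that are not, and their reading is None.
At some moment in a run one of pack_a, pack_b, pack_c may be knocked a few centimetres aside while the robot is not near it.
Once in a run the grip may slacken for a moment while it holds something.
It also fails if it takes over 210 s, if anything falls off the work surface, if the arm or the gripper's body presses on something with over 40 N, if the wrist force passes 120 N, or if a joint passes its speed limit or range.

## Robot

A 6-joint arm with a two-finger parallel gripper is mounted at the origin on the work surface. World frame = base frame: x ahead of the robot, y to its left, z up, the work surface at z = 0. Lengths are in m, angles in rad, forces in N, time in s.
With the tool pointing down it reaches from about 0.3 to 0.875 m from the base axis. Payload 6.4 kg.
Tool frame: the origin (TCP) lies on the centre line of the jaws, within the pads' length; the fingertips stand 8 mm ahead of it and the grasp point (between the pads) lies 11 mm behind it; z points along the fingers, y is the line along which they close (so a half turn about z gives the same grasp; the last joint's range is limited). The gripper opens to 85 mm and grips with 20 to 120 N. Pads are 22 mm wide; open, the fingers measure 114 mm over their backs; the gripper's body (76 mm by 85 mm) begins 54 mm behind the grasp point. The pads swing forward as they close: fully open they stand 13 mm farther back than shut.
Start: joints at [-1.433, 0.181, 1.607, -0, 1.354, -0.206], TCP at [0.194, -0.541, 0.239] pointing down, gripper open.
Joint ranges: [-2.99, 2.99], [-0.89, 2.07], [0.3, 2.58], [-1.14, 4.28], [0, 2.63], [-3.12, 3.12]. Speed limits (rad/s): [2.57, 2.57, 3.01, 3.14, 3.14, 3.14].

## Interface

Orientations are given as a unit quaternion [w, x, y, z].
In Python, from bench import ctrl gives the robot as it stands.
- The arm moves only by the shell command python3 -m handwheel 'ROWS' [OPENING]. ROWS is JSON, a list that holds one entry, the list of rows, each a list of 4 numbers: the shift along the tool's x, y, z each as a share of 20 cm, from -1 to 1, then the turn about the tool's z as a share of 1.5 rad, from -1 to 1. In form: [[[x, y, z, twist], ...]]. A call has 1 to 10 rows; each row is the pose to reach, as a shift and turn from the pose commanded when the call began, along the tool's axes at that moment; what a row does not reach only later rows make up. A row lasts 1/8 s, in which the tool goes at most 62.5 mm and 10.7 degrees, less where a joint would pass 70% of its speed; a pose out of reach is approached as far as the arm can. A call with a number of a shift or a turn outside -1 to 1 is refused whole. A call with a gripper value outside its range is refused whole. OPENING is the finger opening in mm, from 0 to 85.4, set as the call begins (- or left out, the last holds). The fingers move at their own pace and stop on an object; the grip force is fixed at half the most. Time passes only in rows, so rows that repeat a pose let the fingers close. It gives the time, the measured TCP pose, the force, the opening and the grip force at its end, in the units of the state.
- ctrl.get_obs(): the state, without advancing time (a new reading comes with each control period).
- ctrl.camera(name): name is "side" or "top"; returns a dict with "color" (420x560x3 uint8, red, green, blue), "range_z" (420x560 float32, m along the optical axis (not along the pixel's ray), 0 where there is no reading), "K" (3x3 intrinsics, pixels), "pose" (4x4, takes a point from camera to world coordinates). Camera axes: x right, y down, z forward; pixel columns grow to the right and rows downward; lengths in m; the calibration is good to about 2 mm. A picture is of the moment at which its call begins.
- ctrl.hand_in(): hands the job in; it is judged then, once.
The state is a dict: "time_s": time; "q": joint angles; "dq": joint speeds; "joint_efforts": joint torques, N m; "eef_pos": TCP position; "eef_rot": TCP orientation; "wrist_force": force on the tool from outside, world axes, zero at the start; "torque": the same for the moment, N m; "opening": opening from 0.0 (shut) to 1.0 (fully open); "grasp_force": force on a finger pad.
Only numpy, scipy, OpenCV 4.12 (cv2) and the standard library are available. Lean on these libraries where they do the work, as an engineer would, in place of code of your own. Each camera call takes 0.05 s, during which the arm holds its last target. There are 200 camera calls.

## Working session

There is one attempt and no reset: what is moved stays moved. The work goes in short steps, Python scripts to look and compute and a shell command to move; the robot and the scene stay as the last step left them, time stands still between calls to the robot, and variables do not carry over. Pictures are saved under pics/ and viewed, at most 14 in all, crops included, and the job is handed in when it is done.

```bash
mkdir -p pics; ls; cat > h.py <<'E'
import numpy as np, cv2
from bench import ctrl
def cam(n):
    c=ctrl.camera(n); return c
def save(c,f,crop=None,s=1.4):
    im=c["color"][:,:,::-1]
    if crop: x0,y0,x1,y1=crop; im=im[y0:y1,x0:x1]
    cv2.imwrite("pics/"+f,cv2.resize(im,None,fx=s,fy=s,interpolation=cv2.INTER_CUBIC))
def pts(c):
    z=c["range_z"]; v,u=np.mgrid[:z.shape[0],:z.shape[1]]; K=c["K"]
    p=np.stack([(u-K[0,2])/K[0,0]*z,(v-K[1,2])/K[1,1]*z,z],-1)
    P=p@c["pose"][:3,:3].T+c["pose"][:3,3]; P[z==0]=np.nan; return P
E
python3 - <<'E'
from h import *
for n in("top","side"):
    c=cam(n); save(c,n+"0.png"); np.savez(n+"0.npz",P=pts(c),**c); print(c["K"],c["pose"])
print(ctrl.get_obs())
E
```

```text
pics
[[405.5317374    0.         283.18023509]
 [  0.         405.5317374  213.44439402]
 [  0.           0.           1.        ]] [[ 0.00346669 -0.99092879  0.13434329  0.41022851]
 [-0.99981438 -0.00598081 -0.01831513 -0.00468486]
 [ 0.01895247 -0.13425486 -0.99076558  1.09612784]
 [ 0.          0.          0.          1.        ]]
[[436.64177453   0.         277.95699404]
 [  0.         436.64177453 203.44601232]
 [  0.           0.           1.        ]] [[ 0.97709293 -0.15611683  0.14462688  0.41405977]
 [-0.21265426 -0.68999819  0.69186752 -0.67862638]
 [-0.00821988 -0.70677439 -0.70739126  0.74967786]
 [ 0.          0.          0.          1.        ]]
{'time_s': 0.1, 'q': array([-1.43330843e+00,  1.81479650e-01,  1.60790570e+00, -6.00754680e-06,
        1.35379732e+00, -2.06296452e-01]), 'dq': array([ 0.00222408, -0.00291033, -0.00215219, -0.00018811, -0.00095907,
       -0.00026941]), 'joint_efforts': array([ 3.79309413e-04, -4.45878124e+01, -3.52238381e+01, -2.38722469e-04,
        4.14396840e-03,  2.23024091e-05]), 'eef_pos': array([ 0.19375412, -0.54085939,  0.23846809]), 'eef_rot': array([-7.94635083e-04,  9.85262458e-01,  1.71047529e-01,  2.44150872e-05]), 'wrist_force': array([-0.37948187,  0.2564917 ,  0.73698656]), 'torque': array([ 0.00177273, -0.04817953,  0.049927  ]), 'grasp_force': 0.0, 'opening': 0.9982632912076652}
```

View pics/top0.png

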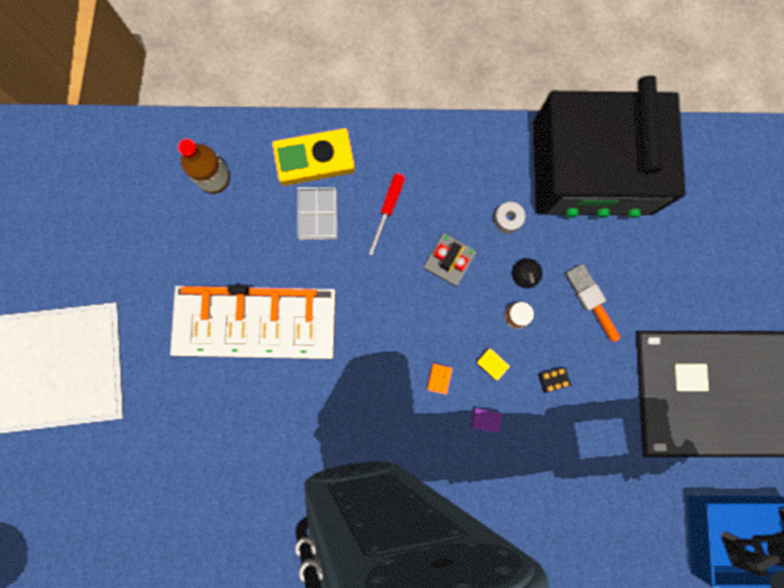

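View pics/side0.png

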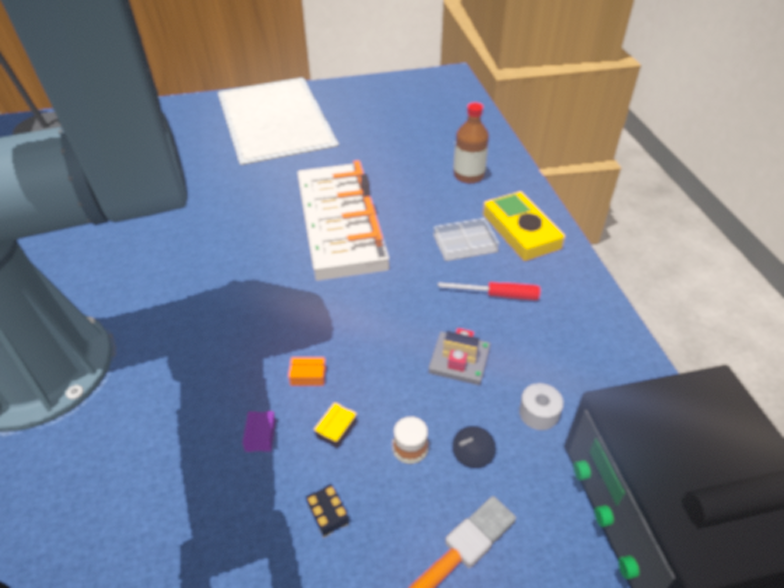

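Both views agree. The top view shows the charger at about (250,320), the cradle at (452,258), a yellow-up pack (c) at (492,364) and a contacts-up pack (b) at (554,380). The orange and purple look-alikes are at (440,378) and (486,419). No edge-standing pack is visible so far, but the arm hides part of the bench.

```bash
cat >> h.py <<'E'
def rect(P,mask):
    p=P[mask]; p=p[np.isfinite(p[:,2])]; 
    (c,s,a)=cv2.minAreaRect((p[:,:2]*1000).astype(np.float32)); return np.round(c,1),np.round(s,1),round(a,1),np.round(np.percentile(p[:,2],[5,50,95])*1000,1),len(p)
def comps(P,hsv,mask,minn=25):
    n,l,st,ce=cv2.connectedComponentsWithStats(mask.astype(np.uint8))
    for i in range(1,n):
        if st[i,4]>=minn:
            print(np.round(ce[i]*1.4),rect(P,l==i))
E
python3 - <<'E'
from h import *
for n in("top","side"):
    d=np.load(n+"0.npz"); P=d["P"]; hsv=cv2.cvtColor(d["color"],cv2.COLOR_RGB2HSV); H,S,V=[hsv[...,i].astype(int) for i in range(3)]
    z=P[...,2]; ok=(z<0.12)&(P[...,0]>0.15)&(P[...,0]<.95)
    print(n,"raised"); comps(P,hsv,ok&(z>0.009),60)
    print("yellow");comps(P,hsv,ok&(H>22)&(H<35)&(S>150)&(V>120))
    print("orange");comps(P,hsv,ok&(H>5)&(H<18)&(S>170)&(V>120))
    print("red");comps(P,hsv,ok&((H<5)|(H>174))&(S>150)&(V>100),15)
    print("dark");comps(P,hsv,ok&(V<60)&(z>.013))
d=np.load("top0.npz");save(d,"t_zoom.png",(290,150,420,290),4)
d=np.load("side0.npz");cv2.imwrite("pics/both.png",np.vstack([cv2.resize(d["color"][220:285,295:365,::-1],(700,300)),cv2.resize(d["color"][110:200,205:285,::-1],(700,300))]))
E
```

```text
top raised
[580. 185.] (array([ 772.1, -371.2]), array([306.9, 152.1]), 50.0, array([ 20. ,  69.8, 116.2]), 1977)
[313. 156.] (array([838.5, 139.8]), array([ 86.1, 150. ]), 11.7, array([22.4, 34.1, 42.2]), 1754)
[208. 171.] (array([794.9, 335.8]), array([57.2, 65.7]), 37.1, array([ 19.1,  92.1, 116.8]), 675)
[390. 202.] (array([725.5,  -2.4]), array([ 25. , 170.1]), 70.4, array([12.1, 20.6, 26.1]), 341)
[318. 212.] (array([726.2, 131.1]), array([100.1,  73.7]), 1.4, array([ 9.9, 18. , 23.5]), 328)
[509. 217.] (array([ 718.4, -244.6]), array([54.8, 53.9]), 52.5, array([15.1, 33.3, 37. ]), 348)
[450. 259.] (array([ 636.2, -128.6]), array([75.8, 81. ]), 60.3, array([11.3, 16.7, 51.3]), 792)
[527. 272.] (array([ 610.6, -279.3]), array([57.7, 56.7]), 18.4, array([12.5, 24.8, 31.1]), 363)
[592. 297.] (array([ 551.1, -409.1]), array([158.3,  42.6]), 29.0, array([12.5, 17.1, 21.3]), 668)
[253. 322.] (array([510.8, 245.1]), array([301.5, 130.4]), 89.2, array([19.6, 27. , 50.9]), 5670)
[519. 314.] (array([ 526.5, -257.1]), array([44.9, 43.1]), 63.8, array([12.8, 42.7, 46.9]), 282)
[711. 393.] 
[... 4102 characters left out ...]
]), 418)
orange
[369. 221.] (array([548.8, 189.7]), array([121. ,  49.5]), 81.0, array([45.6, 48.6, 52.6]), 108)
[304. 360.] (array([406. , -93.4]), array([47.7, 16.7]), 8.0, array([18.1, 21.3, 22.8]), 29)
[308. 378.] (array([ 407.7, -121.2]), array([52.1, 24.9]), 10.3, array([ 6.3, 15.2, 22. ]), 125)
[437. 571.] (array([ 517. , -431.5]), array([66. , 14.9]), 29.0, array([14.4, 18.5, 21.1]), 343)
red
[514. 290.] (array([763.1, -22.5]), array([19.6, 79.1]), 71.0, array([13.3, 21.6, 27. ]), 298)
dark
[766. 583.] (array([ 822.2, -540.7]), array([ 1.2, 79.7]), 89.6, array([ 77.6, 104.7, 118.1]), 192)
[673. 584.] (array([ 729.6, -525.1]), array([7.1, 1.6]), 87.5, array([101.9, 112. , 118.7]), 32)
```

View pics/t_zoom.png

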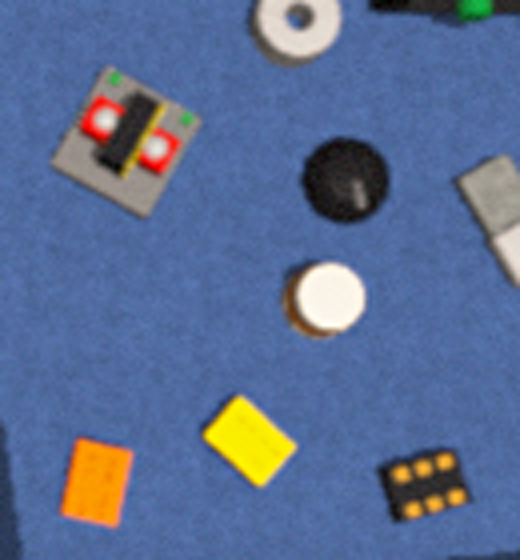

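View pics/both.png

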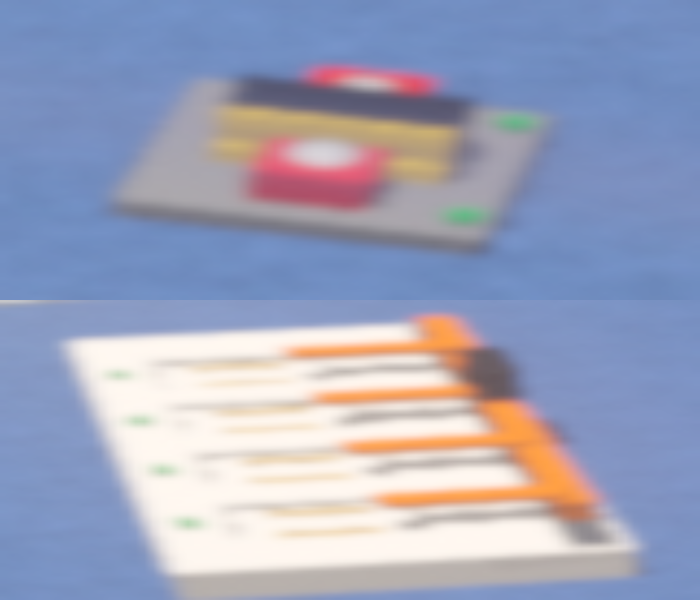

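The yellow face of pack d points to the lower right in the top view (world direction about -120°). The lock slide is roughly 20 mm from open. I'll write a planner that prints the row numbers, then go for the lock grip.

```bash
cat > plan.py <<'E'
import numpy as np
from bench import ctrl
# tool-y line angle A (deg, mod 180) = q1-q6
def yang():
    w,x,y,z=ctrl.get_obs()["eef_rot"]; return np.arctan2(1-2*(x*x+z*z),2*(x*y-w*z))
def plan(calls, p=None, a=None):
    """calls: list of calls; each a list of waypoints (x,y,z mm, A deg or None); prints the numbers relative to the call's start"""
    o=ctrl.get_obs(); p=o["eef_pos"]*1000 if p is None else np.array(p,float)
    a=yang() if a is None else np.radians(a)
    q1s=o["q"][0]
    for c in calls:
        p0,a0=p.copy(),a; ty=np.array([np.cos(a0),np.sin(a0),0]); tx=np.array([-ty[1],ty[0],0])
        tx=np.cross(ty,[0,0,-1.]); out=[]
        for x,y,z,A in c:
            p=np.array([x,y,z],float); d=p-p0
            if A is not None:
                q1=np.arctan2(y,x); best=min((np.radians(A)+k*np.pi for k in range(-3,4)),key=lambda t:abs(q1-t)+.3*abs(t-a0)); a=best
            out.append([round(float(v),3) for v in (d@tx/200,d@ty/200,-d[2]/200,-(a-a0)/1.5)])
        print(out,"q6~%.2f"%(np.arctan2(p[1],p[0])-a), "dist %.0f"%np.linalg.norm(p-p0))
E
python3 - <<'E'
from plan import *
plan([[(285,-340,240,-40)],[(360,-180,240,-0.8)],[(430,-20,240,-.8)],[(500,130,220,-.8)],[(565,265,170,-.8)],[(565,265,100,-.8),(565,265,62,-.8)]])
E
```

```text
[[0.768, -0.792, -0.008, -0.353]] q6~-0.18 dist 221
[[0.854, -0.227, -0.0, -0.456]] q6~-0.45 dist 177
[[0.805, 0.339, -0.0, -0.0]] q6~-0.03 dist 175
[[0.755, 0.339, 0.1, -0.0]] q6~0.27 dist 167
[[0.679, 0.316, 0.25, -0.0]] q6~0.45 dist 158
[[0.0, 0.0, 0.35, -0.0], [0.0, 0.0, 0.54, -0.0]] q6~0.45 dist 108
```

```bash
python3 -m handwheel '[[[0.768,-0.792,0,-0.353],[0.768,-0.792,0,-0.353],[0.768,-0.792,0,-0.353],[0.768,-0.792,0,-0.353],[0.768,-0.792,0,-0.353]]]' 50
python3 -m handwheel '[[[0.854,-0.227,0,-0.456],[0.854,-0.227,0,-0.456],[0.854,-0.227,0,-0.456],[0.854,-0.227,0,-0.456],[0.854,-0.227,0,-0.456]]]'
python3 -m handwheel '[[[0.805,0.339,0,0],[0.805,0.339,0,0],[0.805,0.339,0,0],[0.805,0.339,0,0]]]'
python3 -m handwheel '[[[0.755,0.339,0.1,0],[0.755,0.339,0.1,0],[0.755,0.339,0.1,0],[0.755,0.339,0.1,0]]]'
python3 - <<'E'
from h import *
from plan import *
plan([[(565,265,170,-.8)],[(565,265,100,-.8),(565,265,62,-.8)]])
c=cam("top"); P=pts(c); z=P[...,2]; hsv=cv2.cvtColor(c["color"],cv2.COLOR_RGB2HSV)
save(c,"top1.png")
comps(P,hsv,(z>.009)&(z<.12)&(P[...,1]<.2)&(P[...,1]>-.45)&(P[...,0]>.15)&(P[...,0]<.6),60)
E
```

```text
time_s: 0.72
eef_pos: [0.2858, -0.3384, 0.2391]
eef_rot: [-0.0, 0.905, 0.424, 0.0]
wrist_force: [0.3, -0.6, -0.3]
opening: 0.588
grasp_force: 0.0
time_s: 1.35
eef_pos: [0.3601, -0.1807, 0.2393]
eef_rot: [0.0, 0.712, 0.702, -0.0]
wrist_force: [0.0, -1.0, 0.0]
opening: 0.583
grasp_force: 0.0
time_s: 1.85
eef_pos: [0.4307, -0.0188, 0.2391]
eef_rot: [-0.0, 0.712, 0.702, 0.0]
wrist_force: [-0.4, -0.7, 0.2]
opening: 0.584
grasp_force: 0.0
time_s: 2.35
eef_pos: [0.5005, 0.1297, 0.2183]
eef_rot: [-0.0, 0.712, 0.702, -0.001]
wrist_force: [0.0, 0.3, -0.2]
opening: 0.585
grasp_force: 0.0
[[0.681, 0.313, 0.242, -0.0]] q6~0.45 dist 157
[[0.0, 0.0, 0.35, -0.0], [0.0, 0.0, 0.54, -0.0]] q6~0.45 dist 108
[527. 281.] (array([ 590.6, -279.4]), array([18.4, 49. ]), 0.1, array([11.7, 20.7, 29.7]), 118)
[594. 303.] (array([ 544., -412.]), array([143.4,  42.2]), 27.3, array([11.8, 17. , 21.3]), 548)
[326. 324.] (array([508.7, 110.3]), array([ 31.5, 128.8]), 89.2, array([22.2, 27.2, 30.2]), 580)
[519. 314.] (array([ 526.5, -256.8]), array([43.3, 43.1]), 88.1, array([14. , 43.1, 46.6]), 279)
[493. 364.] (array([ 433.4, -207.8]), array([50.1, 37. ]), 47.7, array([16.2, 20. , 23.9]), 272)
[440. 378.] (array([ 405.7, -106.3]), array([35.9, 49.8]), 77.4, array([16.6, 20.3, 24.1]), 268)
[555. 380.] (array([ 404.2, -324.9]), array([36., 51.]), 16.8, array([15.8, 20.4, 24.2]), 281)
[486. 420.] (array([ 328.8, -193.6]), array([50.3, 36. ]), 78.5, array([16.6, 20.6, 24.2]), 281)
```

View pics/top1.png

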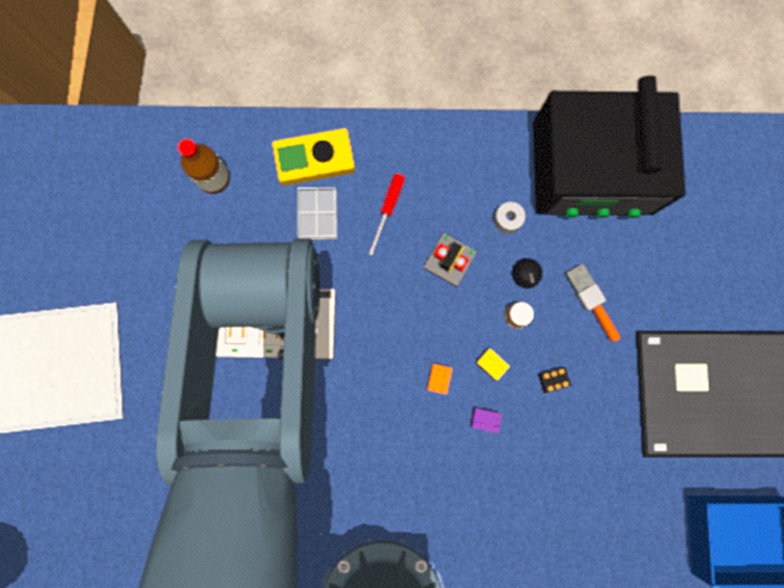

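With the arm moved there's still no edge-standing pack, so pack_a is absent. Nothing has shifted. Next I pinch the lock grip.

```bash
python3 -m handwheel '[[[0.681,0.313,0.242,0],[0.681,0.313,0.242,0],[0.681,0.313,0.242,0],[0.681,0.313,0.242,0]]]'
python3 -m handwheel '[[[0,0,0.35,0],[0,0,0.45,0],[0,0,0.54,0],[0,0,0.54,0]]]'
python3 -m handwheel '[[[0,0,0,0],[0,0,0,0],[0,0,0,0],[0,0,0,0],[0,0,0,0]]]' 0
python3 -m handwheel '[[[-0.04,0,0,0],[-0.08,0,0,0],[-0.09,0,0,0],[-0.1,0,0,0],[-0.1,0,0,0]]]'
```

```text
time_s: 2.9
eef_pos: [0.5646, 0.2639, 0.1695]
eef_rot: [-0.0, 0.712, 0.702, -0.001]
wrist_force: [-0.6, -0.8, -0.0]
opening: 0.588
grasp_force: 0.0
time_s: 3.4
eef_pos: [0.564, 0.2634, 0.0624]
eef_rot: [-0.0, 0.713, 0.702, -0.001]
wrist_force: [0.8, 0.6, 0.4]
opening: 0.591
grasp_force: 0.0
time_s: 4.03
eef_pos: [0.5665, 0.2653, 0.065]
eef_rot: [0.002, 0.712, 0.702, 0.002]
wrist_force: [4.5, -1.4, 4.7]
opening: 0.153
grasp_force: 63.3
time_s: 4.65
eef_pos: [0.5662, 0.2459, 0.065]
eef_rot: [0.001, 0.712, 0.702, 0.002]
wrist_force: [5.7, 1.5, 4.5]
opening: 0.147
grasp_force: 63.2
```

```bash
python3 -m handwheel '[[[-0.015,0,0,0],[-0.015,0,0,0],[-0.015,0,0,0]]]'
python3 -m handwheel '[[[-0.015,0,0,0],[-0.015,0,0,0],[-0.015,0,0,0]]]'
```

```text
time_s: 5.03
eef_pos: [0.5662, 0.2433, 0.065]
eef_rot: [0.001, 0.712, 0.702, 0.003]
wrist_force: [6.1, 3.5, 3.7]
opening: 0.153
grasp_force: 38.3
time_s: 5.4
eef_pos: [0.5662, 0.2432, 0.0651]
eef_rot: [-0.0, 0.712, 0.702, 0.005]
wrist_force: [6.8, 15.1, 0.9]
opening: 0.152
grasp_force: 61.8
```

```bash
python3 -m handwheel '[[[0.02,0,0,0],[0.02,0,0,0],[0.02,0,0,0],[0.02,0,-0.2,0],[0.02,0,-0.45,0]]]' 50
python3 - <<'E'
from h import *
from plan import *
plan([[(590,110,155,-.8)],[(620,-30,155,-30)],[(636.5,-129.5,120,-30)],[(636.5,-129.5,70,-30),(636.5,-129.5,28,-30)]])
c=cam("top"); P=pts(c); z=P[...,2]
d=np.load("top0.npz");
hsv=cv2.cvtColor(c["color"],cv2.COLOR_RGB2HSV);H,S,V=[hsv[...,i].astype(int) for i in range(3)]
m=(z>.042)&(z<.06)&(abs(P[...,0]-.637)<.06)&(abs(P[...,1]+.13)<.06); comps(P,hsv,m,10)
comps(P,hsv,(H>5)&(H<18)&(S>170)&(z>.04)&(z<.06),20)
E
```

```text
time_s: 6.02
eef_pos: [0.5625, 0.2424, 0.1522]
eef_rot: [-0.001, 0.712, 0.702, -0.002]
wrist_force: [0.9, 0.4, 0.1]
opening: 0.584
grasp_force: 0.0
[[-0.66, 0.147, -0.014, -0.0]] q6~0.20 dist 135
[[-0.698, 0.16, -0.0, 0.34]] q6~0.48 dist 143
[[-0.39, 0.32, 0.175, -0.0]] q6~0.32 dist 107
[[0.0, 0.0, 0.25, -0.0], [0.0, 0.0, 0.46, -0.0]] q6~0.32 dist 92
[452. 255.] (array([ 636.8, -128.8]), array([21.9, 52. ]), 60.3, array([46.5, 49.7, 52.9]), 163)
[297. 299.] (array([541. , 166.2]), array([123.6,  58. ]), 88.6, array([44.3, 48.8, 52.6]), 383)
[251. 307.] (array([535.7, 243.7]), array([16.2, 47. ]), 88.8, array([47.8, 50.8, 54.2]), 90)
```

```bash
python3 -m handwheel '[[[-0.66,0.147,0,0],[-0.66,0.147,0,0],[-0.66,0.147,0,0]]]' 66
python3 -m handwheel '[[[-0.698,0.16,0,0.34],[-0.698,0.16,0,0.34],[-0.698,0.16,0,0.34],[-0.698,0.16,0,0.34]]]'
python3 -m handwheel '[[[-0.39,0.32,0.175,0],[-0.39,0.32,0.175,0],[-0.39,0.32,0.175,0],[-0.39,0.32,0.175,0]]]'
python3 - <<'E'
from plan import *
plan([[(636.8,-129,70,-29.8),(636.8,-129,28,-29.8)]])
E
```

```text
time_s: 6.45
eef_pos: [0.5921, 0.1068, 0.1529]
eef_rot: [0.0, 0.713, 0.701, -0.0]
wrist_force: [0.3, 0.5, 0.2]
opening: 0.774
grasp_force: 0.0
time_s: 6.95
eef_pos: [0.6216, -0.0302, 0.1525]
eef_rot: [-0.0, 0.866, 0.5, -0.0]
wrist_force: [0.3, 0.2, -0.9]
opening: 0.771
grasp_force: 0.0
time_s: 7.45
eef_pos: [0.6379, -0.1269, 0.1177]
eef_rot: [-0.001, 0.865, 0.501, -0.0]
wrist_force: [0.6, 0.5, -0.5]
opening: 0.77
grasp_force: 0.0
[[-0.012, 0.001, 0.239, -0.0], [-0.012, 0.001, 0.449, -0.0]] q6~0.32 dist 90
```

```bash
python3 -m handwheel '[[[-0.01,0,0.239,0],[-0.01,0,0.35,0],[-0.01,0,0.445,0],[-0.01,0,0.445,0]]]'
python3 -m handwheel '[[[0,0,0,0],[0,0,0,0],[0,0,0,0],[0,0,0,0]]]' 30
python3 -m handwheel '[[[0,0,-0.05,0],[0,0,-0.1,0],[0,0,-0.15,0],[0,0,-0.3,0],[0,0,-0.45,0],[0,0,-0.45,0]]]'
```

```text
time_s: 7.95
eef_pos: [0.6362, -0.1296, 0.0276]
eef_rot: [-0.001, 0.866, 0.5, -0.001]
wrist_force: [-0.1, -0.1, -0.4]
opening: 0.775
grasp_force: 0.0
time_s: 8.45
eef_pos: [0.6381, -0.1309, 0.0303]
eef_rot: [0.001, 0.866, 0.5, 0.001]
wrist_force: [1.0, 0.6, 4.9]
opening: 0.577
grasp_force: 62.8
time_s: 9.2
eef_pos: [0.6396, -0.1318, 0.1233]
eef_rot: [0.003, 0.866, 0.5, 0.002]
wrist_force: [0.4, -0.7, -0.9]
opening: 0.571
grasp_force: 64.7
```

```bash
python3 - <<'E'
from plan import *
plan([[(560,-60,123,-.8)],[(500,-20,60,-.8),(500,-20,17,-.8)]])
E
```

```text
[[0.112, -0.524, 0.001, -0.34]] q6~-0.09 dist 107
[[0.196, -0.303, 0.315, -0.0], [0.196, -0.303, 0.53, -0.0]] q6~-0.03 dist 128
```

```bash
python3 -m handwheel '[[[0.112,-0.524,0,-0.34],[0.112,-0.524,0,-0.34],[0.112,-0.524,0,-0.34],[0.112,-0.524,0,-0.34]]]'
python3 -m handwheel '[[[0.196,-0.303,0.1,0],[0.196,-0.303,0.315,0],[0.196,-0.303,0.45,0],[0.196,-0.303,0.51,0],[0.196,-0.303,0.51,0]]]'
python3 - <<'E'
from h import *
from plan import *
c=cam("side"); save(c,"s2.png",(130,80,400,320),2.5)
E
```

```text
time_s: 9.7
eef_pos: [0.5571, -0.0585, 0.1185]
eef_rot: [-0.0, 0.712, 0.702, -0.0]
wrist_force: [0.3, -0.9, -1.4]
opening: 0.577
grasp_force: 64.9
time_s: 10.32
eef_pos: [0.498, -0.0193, 0.0167]
eef_rot: [-0.0, 0.713, 0.702, -0.0]
wrist_force: [-0.2, 0.2, -1.3]
opening: 0.574
grasp_force: 65.2
```

View pics/s2.png

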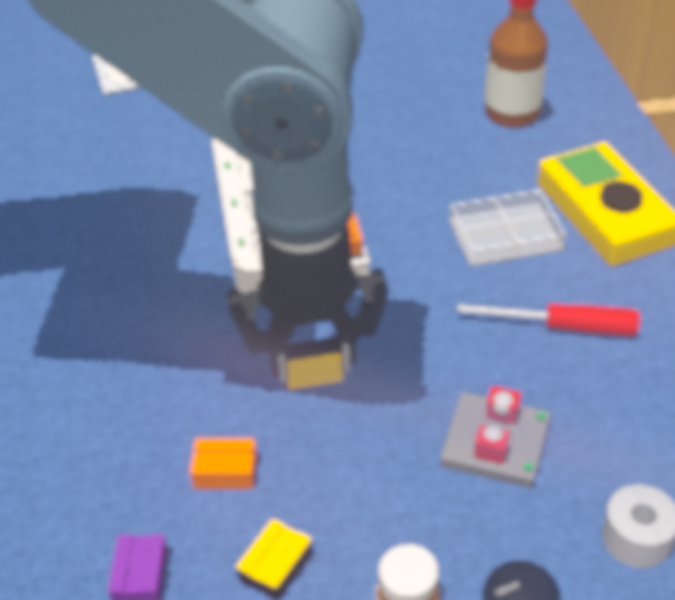

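```bash
python3 -m handwheel '[[[0,0,0.008,0],[0,0,0.008,0]]]'
python3 -m handwheel '[[[0,0,0,0],[0,0,0,0],[0,0,-0.15,0],[0,0,-0.4,0],[0,0,-0.4,0]]]' 66
python3 - <<'E'
from h import *
from plan import *
plan([[(499,-65,94,-.8),(499,-65,33,-.8)],[(499,-45,33,-.8),(499,-18,33,-.8)]])
c=cam("top"); P=pts(c); z=P[...,2]
m=(z>.026)&(z<.06)&(abs(P[...,0]-.5)<.06)&(abs(P[...,1]+.02)<.06);comps(P,None,m,10)
E
```

```text
time_s: 10.62
eef_pos: [0.4978, -0.019, 0.0156]
eef_rot: [0.0, 0.712, 0.702, 0.0]
wrist_force: [0.1, -0.0, -1.1]
opening: 0.574
grasp_force: 65.2
time_s: 11.25
eef_pos: [0.5007, -0.0196, 0.0993]
eef_rot: [0.004, 0.712, 0.702, 0.002]
wrist_force: [0.3, 0.2, 0.1]
opening: 0.775
grasp_force: 0.0
[[-0.227, -0.005, 0.027, 0.0], [-0.227, -0.005, 0.332, 0.0]] q6~-0.12 dist 80
[[0.1, -0.001, -0.0, -0.0], [0.235, -0.003, -0.0, -0.0]] q6~-0.02 dist 47
```

```bash
python3 -m handwheel '[[[-0.227,0,0,0],[-0.227,0,0,0],[-0.227,0,0.1,0],[-0.227,0,0.32,0],[-0.227,0,0.332,0],[-0.227,0,0.332,0]]]' 0
python3 -m handwheel '[[[0.06,0,0,0],[0.1,0,0,0],[0.115,0,0,0],[0.13,0,0,0],[0.145,0,0,0],[0.16,0,0,0],[0.175,0,0,0],[0.19,0,0,0],[0.205,0,0,0],[0.22,0,0,0]]]'
python3 -m handwheel '[[[0.01,0,-0.01,0],[0,0,-0.1,0],[-0.1,0,-0.4,0],[-0.3,0,-0.6,0],[-0.3,0,-0.6,0]]]' 66
python3 - <<'E'
from h import *
for n in("top","side"):
    c=cam(n); P=pts(c); z=P[...,2]; save(c,n+"3.png")
    m=(z>.01)&(z<.06)&(abs(P[...,0]-.5)<.06)&(abs(P[...,1]-.0)<.06);comps(P,None,m,10)
    hsv=cv2.cvtColor(c["color"],cv2.COLOR_RGB2HSV);H,S,V=[hsv[...,i].astype(int) for i in range(3)]
    comps(P,hsv,(H>22)&(H<35)&(S>150)&(V>90)&(P[...,0]<.7),10)
E
```

```text
time_s: 12.05
eef_pos: [0.4966, -0.0637, 0.0289]
eef_rot: [-0.001, 0.712, 0.702, -0.0]
wrist_force: [-0.5, -0.6, 0.8]
opening: -0.001
grasp_force: 0.0
time_s: 13.3
eef_pos: [0.498, -0.0213, 0.0302]
eef_rot: [0.001, 0.712, 0.703, -0.001]
wrist_force: [-7.0, -7.0, 17.5]
opening: 0.004
grasp_force: 9.0
time_s: 13.92
eef_pos: [0.4993, -0.083, 0.1528]
eef_rot: [0.004, 0.713, 0.701, 0.001]
wrist_force: [-0.2, 0.7, 0.0]
opening: 0.774
grasp_force: 0.0
[375. 327.] (array([498.2,  11.7]), array([48.4, 34.6]), 0.0, array([17. , 20.5, 23.9]), 185)
[375. 326.] (array([498.3,  13.3]), array([29.6, 50.3]), 84.9, array([17.2, 20.5, 23.8]), 149)
[500. 369.] (array([ 417.7, -172.8]), array([ 35.3, 123.9]), 9.4, array([ 16.7,  20.8, 532.4]), 78)
[353. 303.] (array([496.7,   9.4]), array([49.7, 40.2]), 0.5, array([12.4, 20.6, 23.1]), 325)
[356. 301.] (array([507. ,  11.3]), array([56.4, 43.8]), 21.0, array([18.1, 20.8, 23. ]), 201)
[335. 422.] (array([ 433.1, -210. ]), array([51.3, 35.2]), 47.2, array([18.2, 20.9, 23.3]), 419)
```

d lies yellow face up at about (498,11). Picking it up now.

```bash
python3 - <<'E'
from plan import *
plan([[(498,10.8,90,-.5),(498,10.8,40,-.5),(498,10.8,15.5,-.5)]])
E
```

```text
[[0.455, 0.002, 0.293, -0.004], [0.455, 0.002, 0.543, -0.004], [0.455, 0.002, 0.666, -0.004]] q6~0.03 dist 161
```

```bash
python3 -m handwheel '[[[0.455,0,0.1,0],[0.455,0,0.293,0],[0.455,0,0.543,0],[0.455,0,0.64,0],[0.455,0,0.64,0]]]'
python3 - <<'E'
from plan import *
plan([[(498,10.8,15.5,-.5)]])
E
```

```text
time_s: 14.65
eef_pos: [0.4943, 0.0125, 0.0176]
eef_rot: [-0.003, 0.711, 0.703, -0.002]
wrist_force: [1.0, 0.0, 0.6]
opening: 0.777
grasp_force: 0.0
[[-0.008, 0.019, 0.011, -0.002]] q6~0.03 dist 5
```

```bash
python3 -m handwheel '[[[-0.004,0.01,0.01,0],[-0.004,0.01,0.01,0]]]'
python3 -m handwheel '[[[0,0,0,0],[0,0,0,0],[0,0,0,0],[0,0,0,0]]]' 30
python3 -m handwheel '[[[0,0,-0.2,0],[0,0,-0.4,0],[0,0,-0.4,0],[0,0,-0.4,0]]]'
python3 - <<'E'
from plan import *
plan([[(495,148.4,97,-.8)]])
E
```

```text
time_s: 14.9
eef_pos: [0.5007, 0.0099, 0.0197]
eef_rot: [0.001, 0.712, 0.702, 0.001]
wrist_force: [-0.4, 0.4, -0.7]
opening: 0.771
grasp_force: 0.0
time_s: 15.4
eef_pos: [0.5007, 0.0098, 0.0202]
eef_rot: [0.001, 0.712, 0.702, 0.001]
wrist_force: [-1.2, -0.3, 6.9]
opening: 0.561
grasp_force: 61.5
time_s: 15.9
eef_pos: [0.4995, 0.01, 0.0987]
eef_rot: [-0.0, 0.712, 0.702, 0.0]
wrist_force: [-0.5, 0.1, -0.9]
opening: 0.558
grasp_force: 62.7
[[0.692, -0.032, 0.009, 0.0]] q6~0.31 dist 138
```

```bash
python3 -m handwheel '[[[0.2,-0.01,0,0],[0.45,-0.02,0,0],[0.692,-0.032,0.05,0],[0.692,-0.032,0.1,0],[0.692,-0.032,0.12,0],[0.692,-0.032,0.12,0]]]'
python3 -m handwheel '[[[0,0,0,0],[0,0,0,0]]]'
python3 - <<'E'
from h import *
from plan import *
plan([[(495,148.4,48,-.8)]])
for n in("top","side"):
    c=cam(n); P=pts(c); z=P[...,2]
    hsv=cv2.cvtColor(c["color"],cv2.COLOR_RGB2HSV);H,S,V=[hsv[...,i].astype(int) for i in range(3)]
    print(n);comps(P,hsv,(H>22)&(H<35)&(S>140)&(V>70)&(P[...,0]<.7)&(z<.15),10)
    if n=="side": save(c,"s4.png",(180,80,320,220),4)
E
```

```text
time_s: 16.65
eef_pos: [0.4948, 0.1473, 0.074]
eef_rot: [-0.001, 0.712, 0.702, -0.001]
wrist_force: [-0.9, -0.4, -0.7]
opening: 0.557
grasp_force: 62.6
time_s: 16.9
eef_pos: [0.4958, 0.1478, 0.0753]
eef_rot: [0.0, 0.712, 0.702, 0.0]
wrist_force: [0.4, 0.2, -0.7]
opening: 0.562
grasp_force: 62.6
[[0.003, -0.004, 0.136, -0.0]] q6~0.31 dist 27
top
[492. 364.] (array([ 433.4, -206.8]), array([49.1, 35.3]), 47.8, array([14.6, 20.2, 23.8]), 268)
side
[337. 224.] (array([495.4, 145. ]), array([35.5, 44. ]), 87.2, array([73. , 75.7, 78.2]), 161)
[335. 422.] (array([ 433. , -209.6]), array([50.2, 36.1]), 48.3, array([18.4, 21. , 23.5]), 420)
```

View pics/s4.png

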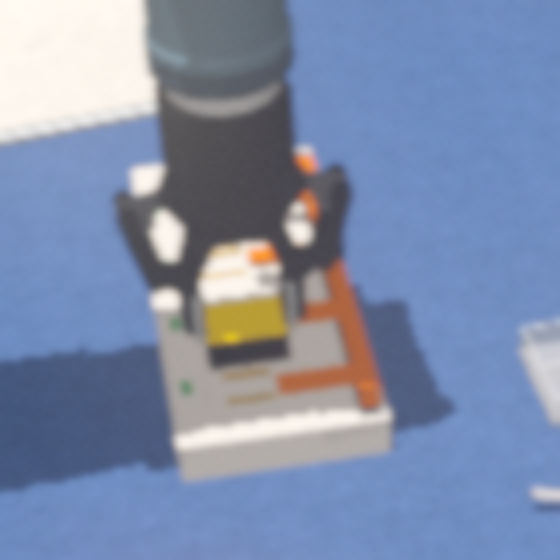

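```bash
python3 -m handwheel '[[[0.01,-0.003,0.06,0],[0.01,-0.003,0.12,0],[0.01,-0.003,0.12,0]]]'
python3 -m handwheel '[[[0,0,0.015,0],[0,0,0.03,0],[0,0,0.03,0],[0,0,0.03,0]]]'
```

```text
time_s: 17.38
eef_pos: [0.4934, 0.1504, 0.0492]
eef_rot: [-0.001, 0.712, 0.702, -0.001]
wrist_force: [0.0, 0.1, 0.1]
opening: 0.562
grasp_force: 62.6
time_s: 17.88
eef_pos: [0.4957, 0.1502, 0.0471]
eef_rot: [0.001, 0.712, 0.702, 0.0]
wrist_force: [-7.1, -3.8, 17.8]
opening: 0.56
grasp_force: 65.1
```

```bash
python3 -m handwheel '[[[-0.005,0,-0.005,0],[-0.01,-0.005,-0.005,0],[-0.01,-0.005,-0.005,0]]]'
python3 -m handwheel '[[[0,-0.005,0,0],[0,-0.01,0,0],[0,-0.01,0,0]]]'
python3 -m handwheel '[[[-0.005,0,0,0],[-0.01,0,0,0],[-0.01,0,0,0]]]'
```

```text
time_s: 18.25
eef_pos: [0.4954, 0.1489, 0.0474]
eef_rot: [0.001, 0.712, 0.702, 0.002]
wrist_force: [-0.5, 1.8, 5.9]
opening: 0.56
grasp_force: 63.8
time_s: 18.62
eef_pos: [0.4931, 0.1485, 0.0464]
eef_rot: [0.001, 0.712, 0.702, 0.001]
wrist_force: [4.7, -0.4, -1.2]
opening: 0.562
grasp_force: 63.1
time_s: 19.0
eef_pos: [0.493, 0.1468, 0.0464]
eef_rot: [0.001, 0.712, 0.702, 0.001]
wrist_force: [4.8, 2.7, -1.8]
opening: 0.562
grasp_force: 63.2
```

```bash
python3 -m handwheel '[[[0.005,0.005,0.01,0],[0.005,0.005,0.02,0],[0.005,0.005,0.02,0]]]'
python3 -m handwheel '[[[0,0,0.01,0],[0,0,0.01,0]]]'
```

```text
time_s: 19.38
eef_pos: [0.4932, 0.1476, 0.0422]
eef_rot: [0.0, 0.712, 0.702, 0.0]
wrist_force: [3.2, 1.2, 3.1]
opening: 0.564
grasp_force: 63.6
time_s: 19.62
eef_pos: [0.4933, 0.1477, 0.042]
eef_rot: [0.0, 0.712, 0.702, 0.0]
wrist_force: [-4.4, -0.4, 23.2]
opening: 0.56
grasp_force: 65.6
```

d is seated in pocket 0 (TCP z 42.0, as predicted). Now pack c.

```bash
python3 -m handwheel '[[[0,0,-0.01,0],[0,0,-0.01,0],[0,0,-0.2,0],[0,0,-0.5,0],[0,0,-0.5,0],[0,0,-0.5,0]]]' 66
python3 - <<'E'
from h import *
from plan import *
c=cam("top"); P=pts(c); z=P[...,2]
hsv=cv2.cvtColor(c["color"],cv2.COLOR_RGB2HSV);H,S,V=[hsv[...,i].astype(int) for i in range(3)]
comps(P,hsv,(H>22)&(H<35)&(S>140)&(V>70)&(P[...,0]<.7)&(z<.15),10)
comps(P,hsv,(z>.009)&(z<.12)&(P[...,1]<0)&(P[...,1]>-.38)&(P[...,0]>.3)&(P[...,0]<.46),60)
plan([[(480,-10,142,25)],[(434,-208,100,47.6)],[(434,-208,15,47.6)]])
E
```

```text
time_s: 20.38
eef_pos: [0.4919, 0.1475, 0.1391]
eef_rot: [-0.0, 0.712, 0.702, -0.001]
wrist_force: [-0.7, 0.4, -0.0]
opening: 0.773
grasp_force: 0.0
[311. 335.] (array([483.9, 132.8]), array([13.1,  3.2]), 3.8, array([40.9, 43.8, 45.7]), 10)
[492. 364.] (array([ 432.9, -206.6]), array([49. , 35.8]), 47.5, array([15.4, 20.4, 24.4]), 266)
[493. 364.] (array([ 433.2, -207.5]), array([50.4, 36.7]), 48.3, array([16.7, 20.5, 24.4]), 272)
[440. 378.] (array([ 405.6, -106.5]), array([35.9, 49.8]), 77.6, array([16.4, 20.5, 23.8]), 266)
[555. 379.] (array([ 404.3, -325.3]), array([36.1, 50.5]), 16.6, array([15.6, 20.2, 23.6]), 277)
[486. 420.] (array([ 328.9, -193.6]), array([50.7, 36. ]), 78.5, array([16.4, 20.6, 23.7]), 280)
[[-0.788, -0.046, -0.018, -0.3]] q6~-0.46 dist 158
[[-0.8, -0.627, 0.21, -0.263]] q6~-1.28 dist 208
[[0.0, 0.0, 0.425, -0.0]] q6~-1.28 dist 85
```

```bash
python3 -m handwheel '[[[-0.788,-0.046,0,-0.3],[-0.788,-0.046,0,-0.3],[-0.788,-0.046,0,-0.3],[-0.788,-0.046,0,-0.3],[-0.788,-0.046,0,-0.3]]]'
python3 -m handwheel '[[[-0.8,-0.627,0.21,-0.263],[-0.8,-0.627,0.21,-0.263],[-0.8,-0.627,0.21,-0.263],[-0.8,-0.627,0.21,-0.263],[-0.8,-0.627,0.21,-0.263],[-0.8,-0.627,0.21,-0.263]]]'
python3 - <<'E'
from plan import *
plan([[(434,-207.8,16,47.6)]])
E
```

```text
time_s: 21.05
eef_pos: [0.4804, -0.0095, 0.1385]
eef_rot: [-0.002, 0.538, 0.843, -0.0]
wrist_force: [0.2, -0.0, -0.2]
opening: 0.772
grasp_force: 0.0
time_s: 21.8
eef_pos: [0.4355, -0.2064, 0.0974]
eef_rot: [-0.001, 0.361, 0.932, 0.0]
wrist_force: [-0.0, 0.4, 0.1]
opening: 0.769
grasp_force: 0.0
[[0.001, -0.01, 0.407, 0.001]] q6~-1.28 dist 81
```

```bash
python3 -m handwheel '[[[0,-0.01,0.2,0],[0,-0.01,0.38,0],[0,-0.01,0.407,0],[0,-0.01,0.407,0],[0,-0.01,0.407,0]]]'
python3 -m handwheel '[[[0,0,0,0],[0,0,0,0],[0,0,0,0],[0,0,0,0]]]' 30
python3 -m handwheel '[[[0,0,-0.2,0],[0,0,-0.5,0],[0,0,-0.5,0],[0,0,-0.5,0]]]'
python3 - <<'E'
from plan import *
plan([[(475,-20,116,25)],[(494.3,110,116,-.8)],[(494.3,211.7,76,-.8)]])
E
```

```text
time_s: 22.42
eef_pos: [0.4352, -0.2098, 0.018]
eef_rot: [0.001, 0.361, 0.933, -0.0]
wrist_force: [-0.4, -0.3, 0.6]
opening: 0.772
grasp_force: 0.0
time_s: 22.92
eef_pos: [0.435, -0.2101, 0.0182]
eef_rot: [0.001, 0.362, 0.932, -0.0]
wrist_force: [-0.9, 3.5, 8.5]
opening: 0.564
grasp_force: 61.6
time_s: 23.42
eef_pos: [0.4339, -0.2094, 0.1167]
eef_rot: [0.0, 0.362, 0.932, -0.0]
wrist_force: [0.1, -0.1, -1.1]
opening: 0.563
grasp_force: 62.9
[[0.487, 0.838, 0.004, 0.263]] q6~-0.48 dist 194
[[0.548, 0.362, -0.0, 0.3]] q6~0.23 dist 131
[[0.508, -0.007, 0.2, -0.0]] q6~0.42 dist 109
```

```bash
python3 -m handwheel '[[[0.487,0.838,0,0.263],[0.487,0.838,0,0.263],[0.487,0.838,0,0.263],[0.487,0.838,0,0.263],[0.487,0.838,0,0.263]]]'
python3 -m handwheel '[[[0.548,0.362,0,0.3],[0.548,0.362,0,0.3],[0.548,0.362,0,0.3],[0.548,0.362,0,0.3]]]'
python3 -m handwheel '[[[0.508,-0.007,0.1,0],[0.508,-0.007,0.2,0],[0.508,-0.007,0.2,0],[0.508,-0.007,0.2,0]]]'
python3 -m handwheel '[[[0,0,0,0],[0,0,0,0]]]'
python3 - <<'E'
from h import *
from plan import *
plan([[(494.2,211.7,48,-.8)]])
c=cam("side"); P=pts(c); z=P[...,2]
hsv=cv2.cvtColor(c["color"],cv2.COLOR_RGB2HSV);H,S,V=[hsv[...,i].astype(int) for i in range(3)]
comps(P,hsv,(H>22)&(H<35)&(S>140)&(V>70)&(P[...,0]<.7)&(z<.15),10)
save(c,"s5.png",(180,80,320,220),4)
E
```

```text
time_s: 24.05
eef_pos: [0.4737, -0.0182, 0.1147]
eef_rot: [-0.002, 0.536, 0.844, -0.0]
wrist_force: [-0.5, -1.1, -0.4]
opening: 0.563
grasp_force: 62.9
time_s: 24.55
eef_pos: [0.4937, 0.1102, 0.1154]
eef_rot: [-0.001, 0.711, 0.703, -0.001]
wrist_force: [0.3, -0.5, 0.1]
opening: 0.56
grasp_force: 62.9
time_s: 25.05
eef_pos: [0.4944, 0.2099, 0.0761]
eef_rot: [-0.0, 0.712, 0.702, -0.001]
wrist_force: [0.5, -1.0, -1.1]
opening: 0.562
grasp_force: 62.9
time_s: 25.3
eef_pos: [0.4951, 0.2105, 0.0772]
eef_rot: [0.0, 0.712, 0.702, 0.0]
wrist_force: [0.2, 0.1, -0.8]
opening: 0.563
grasp_force: 62.9
[[0.006, -0.004, 0.146, -0.001]] q6~0.42 dist 29
[331. 200.] (array([495.3, 208.3]), array([45.1, 31.5]), 7.4, array([77.4, 79.8, 81.7]), 128)
[337. 239.] (array([492.5, 145.8]), array([42.2, 47.3]), 81.5, array([40. , 42.8, 45.1]), 179)
```

View pics/s5.png

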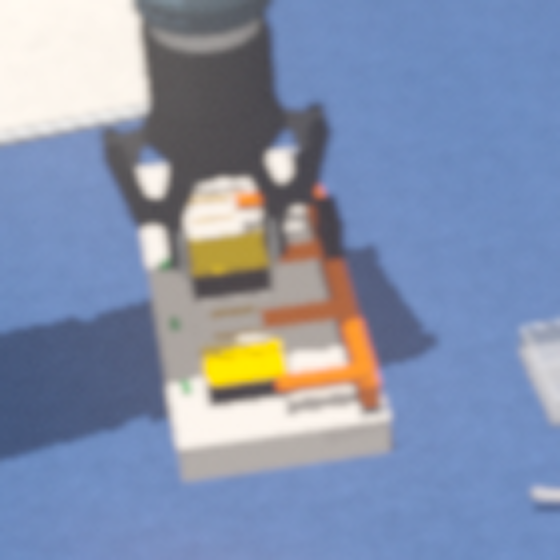

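```bash
python3 -m handwheel '[[[0.006,-0.006,0.07,0],[0.006,-0.006,0.14,0],[0.006,-0.006,0.14,0]]]'
python3 -m handwheel '[[[0,0,0.015,0],[0,0,0.03,0],[0,0,0.03,0],[0,0,0.03,0]]]'
```

```text
time_s: 25.72
eef_pos: [0.4922, 0.2126, 0.047]
eef_rot: [-0.001, 0.712, 0.702, -0.001]
wrist_force: [-0.0, 0.7, -1.1]
opening: 0.564
grasp_force: 62.9
time_s: 26.22
eef_pos: [0.493, 0.2127, 0.0456]
eef_rot: [-0.0, 0.711, 0.703, -0.001]
wrist_force: [-12.1, -5.1, 32.1]
opening: 0.566
grasp_force: 66.3
```

```bash
python3 -m handwheel '[[[0,0,-0.01,0],[-0.005,-0.005,-0.01,0],[-0.005,-0.005,-0.01,0]]]'
python3 -m handwheel '[[[-0.005,-0.003,0,0],[-0.005,-0.003,0,0]]]'
python3 -m handwheel '[[[0,-0.005,0,0],[0,-0.005,0,0]]]'
```

```text
time_s: 26.6
eef_pos: [0.4928, 0.2126, 0.046]
eef_rot: [0.0, 0.712, 0.702, 0.001]
wrist_force: [-2.7, 2.0, 11.3]
opening: 0.561
grasp_force: 64.1
time_s: 26.85
eef_pos: [0.4928, 0.2118, 0.046]
eef_rot: [0.0, 0.712, 0.702, 0.002]
wrist_force: [-0.1, 3.6, 9.0]
opening: 0.564
grasp_force: 63.9
time_s: 27.1
eef_pos: [0.4926, 0.2117, 0.0462]
eef_rot: [0.001, 0.712, 0.702, 0.002]
wrist_force: [0.9, 2.5, 6.5]
opening: 0.565
grasp_force: 63.6
```

```bash
python3 -m handwheel '[[[0,-0.01,0,0],[0,-0.01,0.005,0],[0,-0.01,0.01,0]]]'
python3 -m handwheel '[[[-0.005,0,0,0],[-0.01,0,0,0],[-0.01,0,0.0,0]]]'
```

```text
time_s: 27.48
eef_pos: [0.4912, 0.2115, 0.0459]
eef_rot: [0.001, 0.712, 0.702, 0.002]
wrist_force: [-4.3, -1.3, 28.5]
opening: 0.563
grasp_force: 66.0
time_s: 27.85
eef_pos: [0.4911, 0.2111, 0.046]
eef_rot: [0.001, 0.712, 0.702, 0.003]
wrist_force: [-2.3, 8.1, 20.7]
opening: 0.562
grasp_force: 65.2
```

```bash
python3 -m handwheel '[[[0,0,-0.02,0],[0,0,-0.02,0]]]'
python3 - <<'E'
from h import *
c=cam("side"); P=pts(c); z=P[...,2]
hsv=cv2.cvtColor(c["color"],cv2.COLOR_RGB2HSV);H,S,V=[hsv[...,i].astype(int) for i in range(3)]
m=(H>22)&(H<35)&(S>140)&(V>70)&(z<.06)&(z>.03)
n,l,st,ce=cv2.connectedComponentsWithStats(m.astype(np.uint8))
for i in range(1,n):
    if st[i,4]<60: continue
    p=P[l==i]*1000; print(st[i],np.percentile(p[:,0],[3,97]).round(1),np.percentile(p[:,1],[3,97]).round(1),np.median(p[:,2]), cv2.minAreaRect(p[:,:2].astype(np.float32)))
save(c,"s6.png",(205,120,285,200),7)
E
```

```text
time_s: 28.1
eef_pos: [0.4883, 0.2088, 0.0465]
eef_rot: [0.0, 0.712, 0.702, -0.0]
wrist_force: [0.4, 0.8, -0.9]
opening: 0.559
grasp_force: 62.9
[347 138  56  41 809] [791.8 882.8] [ 64.2 196.9] 34.977076578076364 ((837.209228515625, 135.9169921875), (85.0706787109375, 146.3968505859375), 11.06136703491211)
[227 149  18  10 139] [468.4 508.7] [191.9 225.8] 48.686712539288465 ((488.7477111816406, 209.12326049804688), (37.60365295410156, 43.33625030517578), 86.88765716552734)
[231 165  20  12 183] [470.2 514.9] [128.5 162.8] 42.85384621250188 ((492.48345947265625, 146.11947631835938), (42.808868408203125, 47.31169509887695), 81.44377136230469)
```

View pics/s6.png

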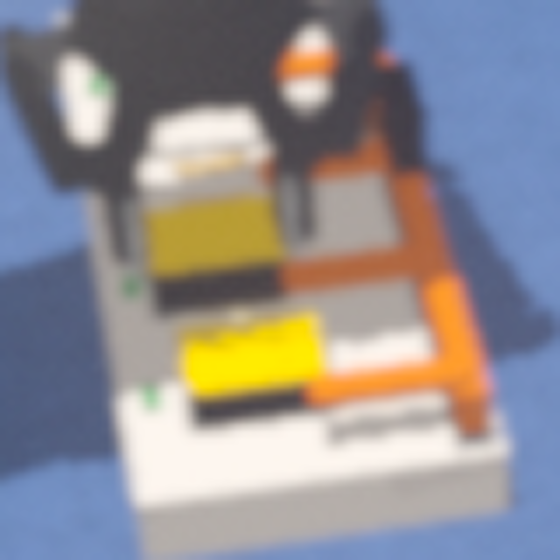

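```bash
python3 -m handwheel '[[[0.005,0.027,0,0],[0.005,0.027,0,0],[0.005,0.027,0,0]]]'
python3 -m handwheel '[[[0,0,0.015,0],[0,0,0.02,0],[0,0,0.02,0]]]'
```

```text
time_s: 28.52
eef_pos: [0.4939, 0.2096, 0.0462]
eef_rot: [0.0, 0.712, 0.702, -0.0]
wrist_force: [0.5, 0.0, 0.3]
opening: 0.563
grasp_force: 63.1
time_s: 28.9
eef_pos: [0.4942, 0.2097, 0.0423]
eef_rot: [0.0, 0.712, 0.702, 0.0]
wrist_force: [2.7, -0.3, -1.6]
opening: 0.561
grasp_force: 62.8
```

Dropped in. Pressing to seat, then releasing.

```bash
python3 -m handwheel '[[[0,0,0.01,0],[0,0,0.02,0],[0,0,0.02,0]]]'
python3 -m handwheel '[[[0,0,-0.01,0],[0,0,-0.01,0],[0,0,-0.2,0],[0,0,-0.5,0],[0,0,-0.5,0],[0,0,-0.5,0]]]' 66
python3 - <<'E'
from h import *
from plan import *
c=cam("top"); P=pts(c); z=P[...,2]
hsv=cv2.cvtColor(c["color"],cv2.COLOR_RGB2HSV)
comps(P,hsv,(z>.009)&(z<.12)&(P[...,1]<0)&(P[...,1]>-.38)&(P[...,0]>.3)&(P[...,0]<.46),60)
plan([[(460,50,142,-0.8)],[(430,-130,142,-40)],[(404.5,-326,100,-73.5)],[(404.5,-326,12,-73.5)]])
E
```

```text
time_s: 29.28
eef_pos: [0.4942, 0.2098, 0.0402]
eef_rot: [0.0, 0.712, 0.702, 0.0]
wrist_force: [-3.5, -1.9, 15.9]
opening: 0.562
grasp_force: 64.6
time_s: 30.02
eef_pos: [0.4934, 0.2097, 0.138]
eef_rot: [-0.0, 0.712, 0.702, -0.0]
wrist_force: [0.1, -1.0, -0.6]
opening: 0.772
grasp_force: 0.0
[440. 378.] (array([ 405.7, -106.5]), array([35.9, 49.8]), 77.2, array([16.3, 20.4, 23.8]), 266)
[555. 380.] (array([ 404.4, -326. ]), array([36.3, 52.1]), 16.2, array([14.5, 20.1, 24.2]), 280)
[486. 420.] (array([ 328.8, -193.5]), array([50.3, 36. ]), 78.2, array([16.5, 20.4, 23.7]), 281)
[[-0.8, -0.153, -0.024, 0.0]] q6~0.12 dist 163
[[-0.902, -0.137, -0.0, 0.456]] q6~0.40 dist 182
[[-0.833, 0.532, 0.21, 0.39]] q6~0.60 dist 202
[[0.0, 0.0, 0.44, -0.0]] q6~0.60 dist 88
```

```bash
python3 -m handwheel '[[[-0.8,-0.153,0,0],[-0.8,-0.153,0,0],[-0.8,-0.153,0,0],[-0.8,-0.153,0,0]]]'
python3 -m handwheel '[[[-0.902,-0.137,0,0.456],[-0.902,-0.137,0,0.456],[-0.902,-0.137,0,0.456],[-0.902,-0.137,0,0.456],[-0.902,-0.137,0,0.456]]]'
python3 -m handwheel '[[[-0.833,0.532,0.21,0.39],[-0.833,0.532,0.21,0.39],[-0.833,0.532,0.21,0.39],[-0.833,0.532,0.21,0.39],[-0.833,0.532,0.21,0.39],[-0.833,0.532,0.21,0.39]]]'
python3 - <<'E'
from plan import *
plan([[(404.5,-326,11,-73.6)]])
E
```

```text
time_s: 30.58
eef_pos: [0.4595, 0.0483, 0.1368]
eef_rot: [-0.001, 0.713, 0.701, -0.001]
wrist_force: [-0.3, 0.3, 0.4]
opening: 0.772
grasp_force: 0.0
time_s: 31.2
eef_pos: [0.4307, -0.1294, 0.1373]
eef_rot: [-0.001, 0.906, 0.423, -0.001]
wrist_force: [0.5, 0.5, 0.5]
opening: 0.778
grasp_force: 0.0
time_s: 31.95
eef_pos: [0.4063, -0.3237, 0.0963]
eef_rot: [-0.001, 0.989, 0.146, -0.0]
wrist_force: [-0.7, 0.1, 0.5]
opening: 0.774
grasp_force: 0.0
[[-0.012, 0.008, 0.426, 0.004]] q6~0.61 dist 85
```

```bash
python3 -m handwheel '[[[-0.01,0.005,0.2,0],[-0.01,0.005,0.38,0],[-0.01,0.005,0.426,0],[-0.01,0.005,0.426,0],[-0.01,0.005,0.426,0]]]'
python3 -m handwheel '[[[0,0,0,0],[0,0,0,0],[0,0,0,0],[0,0,0,0]]]' 30
python3 -m handwheel '[[[0,0,-0.2,0],[0,0,-0.5,0],[0,0,-0.5,0],[0,0,-0.5,0]]]'
python3 - <<'E'
from plan import *
plan([[(430,-150,110,-40)],[(470,20,110,-.8)],[(505,79.5,60,-.8)],[(505,79.5,11,-.8)]])
E
```

```text
time_s: 32.58
eef_pos: [0.4052, -0.328, 0.0129]
eef_rot: [0.001, 0.99, 0.144, 0.001]
wrist_force: [1.1, -1.0, 0.9]
opening: 0.779
grasp_force: 0.0
time_s: 33.08
eef_pos: [0.4051, -0.3284, 0.013]
eef_rot: [0.001, 0.99, 0.144, 0.001]
wrist_force: [0.0, 0.7, 6.0]
opening: 0.569
grasp_force: 62.7
time_s: 33.58
eef_pos: [0.4041, -0.3274, 0.1116]
eef_rot: [0.0, 0.99, 0.144, 0.0]
wrist_force: [0.1, 0.5, -1.4]
opening: 0.568
grasp_force: 62.6
[[0.376, -0.814, 0.008, -0.39]] q6~0.36 dist 179
[[0.78, -0.393, -0.0, -0.456]] q6~0.06 dist 175
[[0.3, 0.171, 0.25, -0.0]] q6~0.17 dist 85
[[0.0, 0.0, 0.245, -0.0]] q6~0.17 dist 49
```

```bash
python3 -m handwheel '[[[0.376,-0.814,0,-0.39],[0.376,-0.814,0,-0.39],[0.376,-0.814,0,-0.39],[0.376,-0.814,0,-0.39],[0.376,-0.814,0,-0.39]]]'
python3 -m handwheel '[[[0.78,-0.393,0,-0.456],[0.78,-0.393,0,-0.456],[0.78,-0.393,0,-0.456],[0.78,-0.393,0,-0.456],[0.78,-0.393,0,-0.456]]]'
python3 -m handwheel '[[[0.29,0.171,0.1,0],[0.29,0.171,0.25,0],[0.29,0.171,0.25,0],[0.29,0.171,0.25,0],[0.29,0.171,0.25,0]]]'
python3 - <<'E'
from h import *
from plan import *
plan([[(505,79.5,20,-.8)]])
for n in("side","top"):
    c=cam(n); P=pts(c)*1000; z=P[...,2]
    m=(z>22)&(z<32)&(P[...,0]>445)&(P[...,0]<575)&(P[...,1]>80)&(P[...,1]<400)
    s=P[m&(P[...,0]>450)&(P[...,0]<570)]; h=np.histogram(s[:,1],bins=np.arange(85,105,1.5));print(n,h[0],h[1][:3])
E
```

```text
time_s: 34.2
eef_pos: [0.4295, -0.1498, 0.1104]
eef_rot: [-0.001, 0.906, 0.423, -0.001]
wrist_force: [0.1, -0.5, -1.0]
opening: 0.566
grasp_force: 62.7
time_s: 34.83
eef_pos: [0.4701, 0.0193, 0.1108]
eef_rot: [-0.0, 0.713, 0.701, -0.0]
wrist_force: [0.3, -0.1, -0.4]
opening: 0.57
grasp_force: 62.6
time_s: 35.45
eef_pos: [0.5058, 0.0765, 0.0626]
eef_rot: [0.001, 0.713, 0.701, 0.001]
wrist_force: [0.9, 0.7, 0.1]
opening: 0.566
grasp_force: 62.6
[[0.015, -0.004, 0.213, -0.001]] q6~0.17 dist 43
side [ 0  0  1  2 12 15 24 14 10 13  9  8 12] [85.  86.5 88. ]
top [0 0 0 0 0 0 0 1 0 4 1 8 8] [85.  86.5 88. ]
```

```bash
python3 -m handwheel '[[[0.01,0,0.05,0],[0.01,0,0.1,0],[0.01,0,0.12,0],[0.01,0,0.14,0],[0.01,0,0.16,0]]]'
python3 -m handwheel '[[[0,0,0.01,0],[0,0,0.02,0],[0,0,0.03,0],[0,0,0.04,0],[0,0,0.04,0]]]'
python3 - <<'E'
from h import *
c=cam("side"); save(c,"s7.png",(180,120,320,260),4)
E
```

```text
time_s: 36.17
eef_pos: [0.5083, 0.0777, 0.0334]
eef_rot: [0.003, 0.711, 0.703, 0.001]
wrist_force: [-11.4, -14.4, 49.7]
opening: 0.571
grasp_force: 77.8
time_s: 36.8
eef_pos: [0.5101, 0.0767, 0.0267]
eef_rot: [0.005, 0.711, 0.703, 0.001]
wrist_force: [-9.5, -14.3, 44.6]
opening: 0.567
grasp_force: 88.1
```

View pics/s7.png

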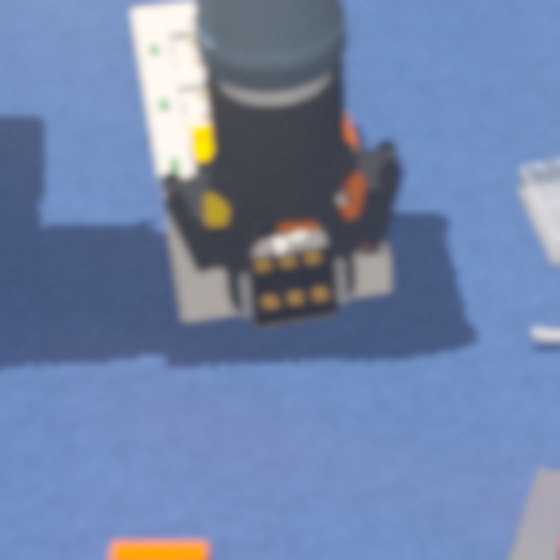

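It's rotating in the grip as planned; the contacts face is now tilted toward the camera. Carrying on down.

```bash
python3 -m handwheel '[[[0,0,0.01,0],[0,0,0.02,0],[0,0,0.03,0],[0,0,0.03,0]]]'
python3 -m handwheel '[[[0,0,0.01,0],[0,0,0.02,0],[0,0,0.02,0]]]'
python3 - <<'E'
from h import *
c=cam("side"); save(c,"s8.png",(200,160,280,240),6)
P=pts(c)*1000; hsv=cv2.cvtColor(c["color"],cv2.COLOR_RGB2HSV);H,S,V=[hsv[...,i].astype(int) for i in range(3)]
m=(abs(P[...,0]-508)<16)&(abs(P[...,1]-75)<28)&(P[...,2]>4)&(P[...,2]<60)
p=P[m]; 
for lo in range(40,100,5):
    q=p[(p[:,1]>=lo)&(p[:,1]<lo+5)]
    if len(q): print(lo,len(q),np.median(q[:,2]).round(1))
E
```

```text
time_s: 37.35
eef_pos: [0.5115, 0.0764, 0.0221]
eef_rot: [0.006, 0.711, 0.703, 0.002]
wrist_force: [-11.1, -16.3, 53.7]
opening: 0.566
grasp_force: 99.1
time_s: 37.72
eef_pos: [0.5132, 0.0761, 0.0185]
eef_rot: [0.007, 0.712, 0.703, 0.003]
wrist_force: [-6.4, -16.2, 50.8]
opening: 0.571
grasp_force: 108.0
50 1 29.3
55 31 26.7
60 36 28.8
65 39 32.1
70 32 36.5
75 42 40.6
80 30 44.9
85 5 45.0
```

View pics/s8.png

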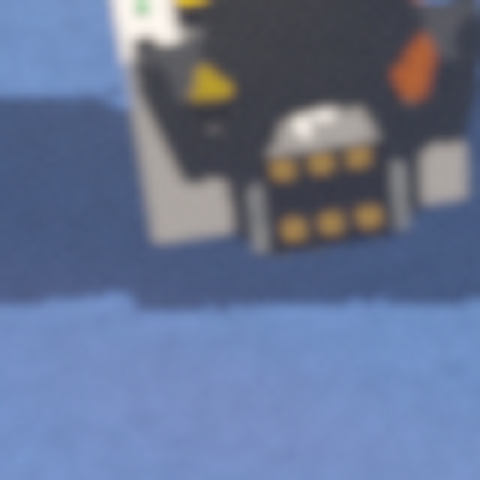

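```bash
python3 -m handwheel '[[[0.01,0,-0.01,0],[0.02,0,-0.01,0],[0.025,0,-0.01,0],[0.025,0,-0.01,0]]]'
cat > tilt.py <<'E'
from h import *
c=cam("side"); P=pts(c)*1000
m=(abs(P[...,0]-508)<16)&(abs(P[...,1]-75)<30)&(P[...,2]>4)&(P[...,2]<70); p=P[m]
for lo in range(40,105,5):
    q=p[(p[:,1]>=lo)&(p[:,1]<lo+5)]
    if len(q)>3: print(lo,len(q),np.percentile(q[:,2],[10,50,90]).round(1))
E
python3 tilt.py
```

```text
time_s: 38.28
eef_pos: [0.5131, 0.0764, 0.0189]
eef_rot: [0.009, 0.711, 0.703, 0.001]
wrist_force: [-0.8, -40.2, 34.2]
opening: 0.567
grasp_force: 105.8
55 29 [24.6 27.6 29.8]
60 41 [19.6 29.8 33.2]
65 30 [13.4 32.4 34. ]
70 38 [31.5 35.6 39.4]
75 40 [35.7 39.6 43.7]
80 34 [41.7 45.  48. ]
85 6 [43.8 44.6 45.7]
```

```bash
python3 -m handwheel '[[[-0.02,0,0,0],[-0.03,0,0,0],[-0.03,0,0,0]]]'
python3 -m handwheel '[[[0,0,0,0],[0,0,0,0],[0,0,0,0],[0,0,-0.2,0],[0,0,-0.4,0],[0,0,-0.4,0]]]' 70
python3 tilt.py
```

```text
time_s: 38.7
eef_pos: [0.513, 0.0759, 0.0187]
eef_rot: [0.007, 0.712, 0.702, 0.004]
wrist_force: [2.2, -11.6, 30.1]
opening: 0.571
grasp_force: 105.3
time_s: 39.45
eef_pos: [0.5071, 0.0788, 0.0959]
eef_rot: [0.002, 0.712, 0.702, 0.002]
wrist_force: [0.4, -0.5, 0.1]
opening: 0.82
grasp_force: 0.0
50 60 [ 6.2 25.5 33.7]
55 86 [10.1 18.5 35.9]
60 21 [33.7 36.  37.1]
65 19 [34.3 35.5 37.1]
70 20 [33.1 35.4 36.6]
75 9 [33.1 34.2 36.1]
90 25 [20.1 23.9 27.8]
95 28 [20.6 27.1 29.2]
100 17 [26.  26.6 28.2]
```

b now stands on its long edge at y≈68, contacts facing −y and yellow facing the slab. I'll carry it clear and topple it from the yellow side.

```bash
python3 - <<'E'
from h import *
from plan import *
for n in("side","top"):
    c=cam(n); P=pts(c); z=P[...,2]
    comps(P,None,(z>.029)&(z<.05)&(P[...,1]>.04)&(P[...,1]<.088)&(abs(P[...,0]-.51)<.05),10)
plan([[(508,68.5,60,-.8),(508,68.5,16,-.8)]])
E
```

```text
[353. 272.] (array([506.6,  65.1]), array([28.1, 50.3]), 89.3, array([30. , 35.1, 37.3]), 182)
[[-0.052, 0.021, 0.16, 0.001], [-0.052, 0.021, 0.38, 0.001]] q6~0.15 dist 77
```

```bash
python3 -m handwheel '[[[-0.052,0.01,0.1,0],[-0.052,0.01,0.28,0],[-0.052,0.01,0.38,0],[-0.052,0.01,0.38,0],[-0.052,0.01,0.38,0]]]'
python3 -m handwheel '[[[0,0,0,0],[0,0,0,0],[0,0,0,0],[0,0,0,0]]]' 30
python3 -m handwheel '[[[0,0,-0.1,0],[0,0,-0.1,0],[-0.17,0,-0.1,0],[-0.34,0,-0.1,0],[-0.34,0,-0.1,0],[-0.34,0,-0.08,0],[-0.34,0,-0.05,0],[-0.34,0,-0.02,0],[-0.34,0,-0.004,0],[-0.34,0,-0.004,0]]]'
```

```text
time_s: 40.22
eef_pos: [0.5066, 0.0683, 0.0171]
eef_rot: [-0.0, 0.712, 0.702, -0.0]
wrist_force: [-0.3, -0.3, 0.1]
opening: 0.817
grasp_force: 0.0
time_s: 40.72
eef_pos: [0.5079, 0.0682, 0.0186]
eef_rot: [0.001, 0.712, 0.702, 0.001]
wrist_force: [-0.2, -0.1, 6.5]
opening: 0.57
grasp_force: 62.4
time_s: 41.98
eef_pos: [0.5055, 0.0008, 0.0186]
eef_rot: [-0.001, 0.712, 0.703, -0.0]
wrist_force: [-5.2, 1.6, 9.8]
opening: 0.577
grasp_force: 63.2
```

```bash
python3 -m handwheel '[[[0,0,0,0],[0,0,0,0],[0,0,-0.2,0],[0,0,-0.4,0],[0,0,-0.4,0]]]' 66
python3 -m handwheel '[[[0.1,0,0,0],[0.225,0,0,0],[0.225,0,0.1,0],[0.225,0,0.3,0],[0.225,0,0.332,0],[0.225,0,0.332,0]]]' 0
python3 - <<'E'
from h import *
c=cam("side"); P=pts(c); z=P[...,2]; comps(P,None,(z>.006)&(z<.05)&(P[...,1]>-.05)&(P[...,1]<.022)&(abs(P[...,0]-.51)<.05),10)
E
```

```text
time_s: 42.6
eef_pos: [0.5086, -0.0003, 0.1013]
eef_rot: [0.003, 0.712, 0.702, 0.002]
wrist_force: [0.2, -1.3, -0.2]
opening: 0.772
grasp_force: 0.0
time_s: 43.35
eef_pos: [0.506, 0.0452, 0.0312]
eef_rot: [-0.001, 0.712, 0.702, -0.001]
wrist_force: [0.2, -0.0, 0.0]
opening: 0.0
grasp_force: 0.0
[359. 306.] (array([504.5,  -2.1]), array([50.2, 28.3]), 1.2, array([ 8.8, 32.2, 36.9]), 359)
```

```bash
python3 -m handwheel '[[[-0.06,0,0,0],[-0.1,0,0,0],[-0.115,0,0,0],[-0.13,0,0,0],[-0.145,0,0,0],[-0.16,0,0,0],[-0.175,0,0,0],[-0.19,0,0,0],[-0.205,0,0,0],[-0.22,0,0,0]]]'
python3 -m handwheel '[[[-0.01,0,-0.01,0],[0,0,-0.1,0],[0.1,0,-0.4,0],[0.5,0,-0.6,0],[0.5,0,-0.6,0],[0.5,0,-0.6,0]]]' 66
python3 - <<'E'
from h import *
from plan import *
for n in("top","side"):
    c=cam(n); P=pts(c); z=P[...,2]
    comps(P,None,(z>.01)&(z<.06)&(abs(P[...,0]-.505)<.06)&(abs(P[...,1]+.025)<.06),10)
    hsv=cv2.cvtColor(c["color"],cv2.COLOR_RGB2HSV);H,S,V=[hsv[...,i].astype(int) for i in range(3)]
    comps(P,hsv,(H>22)&(H<35)&(S>150)&(V>90)&(P[...,0]<.7),20)
plan([[(504,-32,100,-.8)]])
E
```

```text
time_s: 44.65
eef_pos: [0.5059, 0.001, 0.0317]
eef_rot: [-0.0, 0.712, 0.702, -0.0]
wrist_force: [-0.4, -0.6, -0.9]
opening: -0.0
grasp_force: 0.0
time_s: 45.4
eef_pos: [0.5079, 0.1026, 0.1531]
eef_rot: [0.001, 0.711, 0.703, 0.001]
wrist_force: [1.0, 0.2, -0.0]
opening: 0.773
grasp_force: 0.0
[400. 325.] (array([505.5, -31. ]), array([50.4, 34.8]), 0.3, array([16.8, 20.6, 23.8]), 261)
[399. 325.] (array([506.5, -30.9]), array([48.6, 34.6]), 0.3, array([16.4, 20.6, 23.9]), 249)
[268. 334.] (array([483.6, 177.8]), array([105. ,  31.5]), 87.1, array([38.8, 42.8, 47. ]), 161)
[300. 338.] (array([480. , 153.7]), array([20.9, 23.5]), 0.6, array([38.6, 42.3, 45.7]), 71)
[363. 321.] (array([505. , -33.5]), array([50.3, 41. ]), 0.4, array([12.8, 20.7, 23.6]), 350)
[332. 216.] (array([494.5, 208.8]), array([37.2, 43.9]), 82.9, array([40.3, 42.9, 45.1]), 139)
[338. 238.] (array([493.7, 145.6]), array([45.1, 44.7]), 81.4, array([40.1, 42.9, 45.2]), 167)
[363. 319.] (array([505.4, -33. ]), array([46.5, 34.3]), 3.1, array([18.4, 20.9, 23.7]), 217)
[[-0.665, -0.006, 0.257, 0.001]] q6~-0.05 dist 142
```

```bash
python3 -m handwheel '[[[-0.3,0,0,0],[-0.67,0,0.1,0],[-0.67,0,0.3,0],[-0.67,0,0.55,0],[-0.67,0,0.66,0],[-0.67,0,0.66,0],[-0.67,0,0.66,0]]]'
python3 -m handwheel '[[[0,0,0.005,0],[0,0,0.005,0],[0,0,0.005,0],[0,0,0.005,0]]]' 30
python3 -m handwheel '[[[0,0,-0.2,0],[0,0,-0.4,0],[0,0,-0.4,0],[0,0,-0.4,0]]]'
python3 - <<'E'
from plan import *
plan([[(500,120,96,-.8)],[(495,274,76,-.8)]])
E
```

```text
time_s: 46.38
eef_pos: [0.5058, -0.0335, 0.0202]
eef_rot: [0.0, 0.712, 0.702, 0.0]
wrist_force: [-0.5, 0.2, -0.0]
opening: 0.765
grasp_force: 0.0
time_s: 46.88
eef_pos: [0.5067, -0.0333, 0.0204]
eef_rot: [0.001, 0.712, 0.702, 0.001]
wrist_force: [-1.3, -1.2, 6.0]
opening: 0.556
grasp_force: 61.6
time_s: 47.38
eef_pos: [0.5053, -0.0326, 0.0987]
eef_rot: [0.0, 0.712, 0.702, 0.0]
wrist_force: [-0.5, -0.3, -1.9]
opening: 0.562
grasp_force: 62.6
[[0.763, -0.036, 0.014, 0.0]] q6~0.25 dist 153
[[0.77, -0.036, 0.1, -0.0]] q6~0.52 dist 155
```

```bash
python3 -m handwheel '[[[0.25,-0.012,0,0],[0.5,-0.024,0,0],[0.763,-0.036,0,0],[0.763,-0.036,0,0],[0.763,-0.036,0,0]]]'
python3 -m handwheel '[[[0.25,-0.012,0,0],[0.5,-0.024,0.1,0],[0.77,-0.036,0.15,0],[0.77,-0.036,0.2,0],[0.77,-0.036,0.22,0],[0.77,-0.036,0.22,0],[0.77,-0.036,0.22,0]]]'
python3 - <<'E'
from h import *
from plan import *
plan([[(495,275,50,-.8)]])
c=cam("side"); P=pts(c); z=P[...,2]
hsv=cv2.cvtColor(c["color"],cv2.COLOR_RGB2HSV);H,S,V=[hsv[...,i].astype(int) for i in range(3)]
m=(H>22)&(H<35)&(S>140)&(V>70)&(z<.08)&(z>.03)&(P[...,0]<.6)
n,l,st,ce=cv2.connectedComponentsWithStats(m.astype(np.uint8))
for i in range(1,n):
    if st[i,4]<60: continue
    p=P[l==i]*1000; print(st[i],np.percentile(p[:,0],[3,97]).round(1),np.percentile(p[:,1],[3,97]).round(1),np.median(p[:,2]).round(1))
E
```

```text
time_s: 48.0
eef_pos: [0.4994, 0.1198, 0.0975]
eef_rot: [-0.001, 0.711, 0.703, -0.001]
wrist_force: [0.5, 0.3, -1.3]
opening: 0.558
grasp_force: 62.6
time_s: 48.88
eef_pos: [0.4966, 0.2752, 0.0609]
eef_rot: [-0.0, 0.712, 0.702, 0.002]
wrist_force: [-21.4, 2.9, 50.1]
opening: 0.561
grasp_force: 89.7
[[-0.001, -0.008, 0.055, -0.001]] q6~0.52 dist 11
[227 130  15   7  60] [478.2 514.4] [259.5 285.2] 66.5
[228 150  17  11 139] [472.  510.6] [192.3 224.3] 42.9
[232 166  18  11 158] [472.1 510.9] [129.2 161.1] 42.8
```

Unexpected contact, so I'm backing up and looking.

```bash
python3 -m handwheel '[[[0,0,-0.1,0],[0,0,-0.15,0],[0,0,-0.15,0]]]'
python3 - <<'E'
from h import *
c=cam("side"); save(c,"s9.png",(200,70,310,200),5)
E
```

```text
time_s: 49.3
eef_pos: [0.4959, 0.2731, 0.0848]
eef_rot: [0.0, 0.712, 0.702, 0.0]
wrist_force: [-0.4, -0.4, -2.1]
opening: 0.565
grasp_force: 81.5
```

View pics/s9.png

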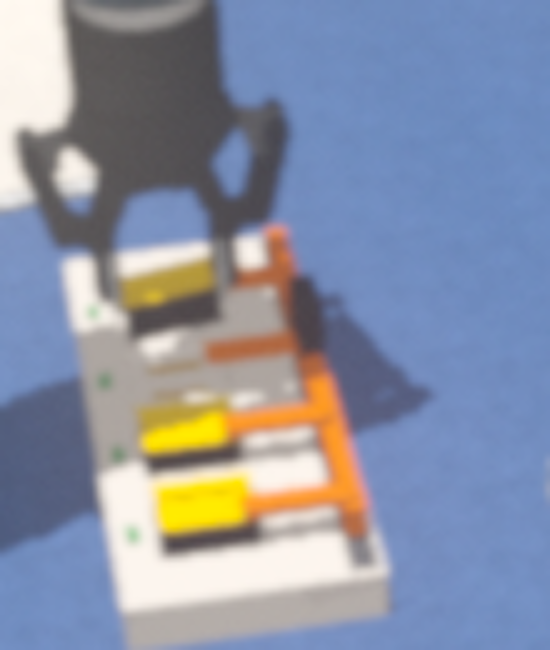

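```bash
cat > held.py <<'E'
from h import *
from plan import *
o=ctrl.get_obs(); print(o["eef_pos"]*1000,o["grasp_force"],np.degrees(yang()))
for n in("side","top"):
    c=cam(n); P=pts(c)*1000; z=P[...,2]
    hsv=cv2.cvtColor(c["color"],cv2.COLOR_RGB2HSV);H,S,V=[hsv[...,i].astype(int) for i in range(3)]
    m=(H>20)&(H<37)&(S>130)&(V>60)&(z<200)&(z>30)&(P[...,0]<600)
    k,l,st,ce=cv2.connectedComponentsWithStats(m.astype(np.uint8))
    for i in range(1,k):
        if st[i,4]<40: continue
        p=P[l==i]; A=np.c_[p[:,:2]-p[:,:2].mean(0),np.ones(len(p))]; s=np.linalg.lstsq(A,p[:,2],rcond=None)[0]
        r=cv2.minAreaRect(p[:,:2].astype(np.float32))
        print(n,st[i,4],np.percentile(p[:,0],[3,97]).round(1),np.percentile(p[:,1],[3,97]).round(1),"z",s[2].round(1),"slope",s[:2].round(2),np.round(r[1],1),round(r[2],1))
E
python3 held.py
```

```text
[495.33802529 273.1339702   84.13714907] 81.47276745003182 -0.8469787243840634
side 84 [474.8 515.2] [254.3 281.5] z 89.4 slope [ 0.14 -0.25] [44.3 30.9] 0.8
side 152 [471.  510.4] [191.6 224.7] z 42.9 slope [ 0.03 -0.01] [39.7 43.7] 76.7
side 176 [471.5 512.6] [129.2 161.7] z 43.0 slope [ 0.04 -0.  ] [35.1 45.1] 88.0
top 114 [471.3 517. ] [255.7 270.1] z 93.4 slope [-0.16 -1.23] [17.4 50.5] 89.9
top 250 [471.9 516.1] [195.6 229.1] z 42.8 slope [ 0.   -0.03] [36.5 48.4] 86.5
top 252 [469.7 516.2] [131.6 165.4] z 42.7 slope [0.03 0.01] [47.  34.6] 0.6
```

```bash
python3 - <<'E'
from h import *
for n in ("top","side"):
    c=cam(n); P=pts(c)*1000; z=P[...,2]
    hsv=cv2.cvtColor(c["color"],cv2.COLOR_RGB2HSV);H,S,V=[hsv[...,i].astype(int) for i in range(3)]
    m=(H>3)&(H<18)&(S>160)&(V>60)&(z>42)&(z<56)&(P[...,0]>512)&(P[...,0]<548)&(P[...,1]>90)
    p=P[m]; h,e=np.histogram(p[:,1],bins=np.arange(90,330,4)); print(n,[(int(a),int(b)) for a,b in zip(e,h) if b])
E
python3 -m handwheel '[[[0.005,0,0.05,0],[0.005,0,0.1,0],[0.005,0,0.13,0],[0.005,0,0.13,0]]]'
```

```text
top [(126, 13), (130, 15), (134, 26), (138, 8), (190, 8), (194, 18), (198, 26), (202, 6), (254, 8), (258, 16), (262, 12), (266, 12)]
side [(122, 2), (126, 13), (130, 13), (134, 7), (186, 2), (190, 11), (194, 14), (198, 11), (202, 1), (250, 1), (262, 1)]
time_s: 50.05
eef_pos: [0.4953, 0.2758, 0.0614]
eef_rot: [-0.0, 0.712, 0.703, 0.0]
wrist_force: [-12.7, -3.4, 28.6]
opening: 0.562
grasp_force: 85.8
```

The tongues now sit at 133/197/261, so the slide was dragged about 17 mm when the pack clipped a tongue in transit. I'll park b on the bench, reopen the lock, then redo the placement.

```bash
python3 -m handwheel '[[[0,0,-0.1,0],[0,0,-0.3,0],[0,0,-0.3,0],[-0.25,0,-0.3,0],[-0.5,0,-0.3,0],[-0.8,0,-0.3,0],[-0.8,0,-0.3,0],[-0.8,0,-0.3,0]]]'
python3 -m handwheel '[[[-0.3,0,0,0],[-0.55,0,0,0],[-0.55,0,0.1,0],[-0.55,0,0.3,0],[-0.55,0,0.45,0],[-0.55,0,0.49,0],[-0.55,0,0.49,0]]]'
```

```text
time_s: 51.05
eef_pos: [0.4925, 0.115, 0.1177]
eef_rot: [-0.001, 0.712, 0.702, -0.0]
wrist_force: [-0.1, -0.3, -1.3]
opening: 0.561
grasp_force: 81.2
time_s: 51.92
eef_pos: [0.4914, 0.0062, 0.0208]
eef_rot: [-0.001, 0.711, 0.703, -0.001]
wrist_force: [-2.6, -0.8, 3.1]
opening: 0.559
grasp_force: 80.5
```

```bash
python3 -m handwheel '[[[0,0,0,0],[0,0,0,0],[0,0,-0.2,0],[0,0,-0.6,0],[0,0,-0.6,0],[0,0,-0.6,0]]]' 66
python3 - <<'E'
from h import *
from plan import *
for n in("top","side"):
    c=cam(n); P=pts(c); z=P[...,2]
    comps(P,None,(z>.01)&(z<.06)&(abs(P[...,0]-.495)<.06)&(abs(P[...,1]-.005)<.06),10)
    if n=="side": comps(P,None,(z>.055)&(z<.09)&(abs(P[...,0]-.565)<.02)&(abs(P[...,1]-.26)<.04),5)
plan([[(530,140,140,-.8)],[(566,259,120,-.8)],[(566,259,62,-.8)]])
E
```

```text
time_s: 52.68
eef_pos: [0.4929, 0.0051, 0.1425]
eef_rot: [0.002, 0.712, 0.703, 0.001]
wrist_force: [0.0, 0.1, 0.8]
opening: 0.771
grasp_force: 0.0
[351. 307.] (array([492. ,   2.4]), array([40.2, 50.4]), 89.9, array([12.1, 20.4, 23. ]), 332)
[[0.676, 0.186, -0.001, 0.001]] q6~0.27 dist 140
[[0.597, 0.172, 0.1, -0.0]] q6~0.44 dist 126
[[0.0, 0.0, 0.29, -0.0]] q6~0.44 dist 58
```

```bash
python3 -m handwheel '[[[0.676,0.186,0,0],[0.676,0.186,0,0],[0.676,0.186,0,0],[0.676,0.186,0,0]]]' 50
python3 -m handwheel '[[[0.6,0.172,0.1,0],[0.6,0.172,0.1,0],[0.6,0.172,0.1,0],[0.6,0.172,0.2,0],[0.6,0.172,0.39,0],[0.6,0.172,0.39,0]]]'
python3 -m handwheel '[[[0,0,0,0],[0,0,0,0],[0,0,0,0],[0,0,0,0]]]' 0
python3 -m handwheel '[[[-0.04,0,0,0],[-0.08,0,0,0],[-0.085,0,0,0],[-0.09,0,0,0],[-0.1,0,0,0],[-0.1,0,0,0]]]'
```

```text
time_s: 53.28
eef_pos: [0.5294, 0.1403, 0.1389]
eef_rot: [-0.001, 0.711, 0.703, -0.001]
wrist_force: [-0.0, -0.9, 0.2]
opening: 0.583
grasp_force: 0.0
time_s: 54.02
eef_pos: [0.5632, 0.2562, 0.0585]
eef_rot: [-0.002, 0.713, 0.701, -0.004]
wrist_force: [-0.8, -0.8, -0.0]
opening: 0.585
grasp_force: 0.0
time_s: 54.52
eef_pos: [0.5665, 0.259, 0.0646]
eef_rot: [0.0, 0.712, 0.702, -0.0]
wrist_force: [-4.8, -3.8, 5.5]
opening: 0.153
grasp_force: 60.2
time_s: 55.28
eef_pos: [0.5663, 0.2409, 0.0646]
eef_rot: [-0.001, 0.712, 0.702, 0.001]
wrist_force: [-5.4, 5.2, 4.1]
opening: 0.155
grasp_force: 60.0
```

```bash
python3 -m handwheel '[[[-0.015,0,0,0],[-0.015,0,0,0],[-0.015,0,0,0]]]'
python3 -m handwheel '[[[-0.005,0,0,0],[0.015,0,0,0],[0.015,0,0,0],[0.015,0,-0.2,0],[0.015,0,-0.45,0],[0.015,0,-0.45,0]]]' 66
python3 - <<'E'
from h import *
from plan import *
c=cam("top"); P=pts(c)*1000; z=P[...,2]
hsv=cv2.cvtColor(c["color"],cv2.COLOR_RGB2HSV);H,S,V=[hsv[...,i].astype(int) for i in range(3)]
m=(H>3)&(H<18)&(S>160)&(V>60)&(z>42)&(z<56)&(P[...,0]>512)&(P[...,0]<548)&(P[...,1]>90)
p=P[m]; h,e=np.histogram(p[:,1],bins=np.arange(90,330,4)); print([(int(a),int(b)) for a,b in zip(e,h) if b])
comps(P/1000,None,(z>10)&(z<60)&(abs(P[...,0]-495)<60)&(abs(P[...,1]-5)<60),10)
c=cam("side"); P=pts(c)*1000; z=P[...,2]
comps(P/1000,None,(z>10)&(z<60)&(abs(P[...,0]-495)<60)&(abs(P[...,1]-5)<60),10)
plan([[(530,120,140,-.8)],[(492.5,4,120,-.8)],[(492.5,4,16,-.8)]])
E
```

```text
time_s: 55.65
eef_pos: [0.5662, 0.2408, 0.0646]
eef_rot: [-0.002, 0.712, 0.702, 0.003]
wrist_force: [-4.3, 17.9, 1.5]
opening: 0.154
grasp_force: 59.6
time_s: 56.4
eef_pos: [0.5698, 0.2396, 0.158]
eef_rot: [0.003, 0.712, 0.702, 0.004]
wrist_force: [-0.1, 0.2, 0.8]
opening: 0.77
grasp_force: 0.0
[(110, 16), (114, 16), (118, 28), (174, 19), (178, 22), (182, 22), (186, 6), (238, 16), (242, 24), (246, 19), (250, 10)]
[368. 335.] (array([487.5,  30. ]), array([48.3, 34.7]), 0.7, array([16.9, 20.9, 24.3]), 266)
[345. 296.] (array([486.2,  28.6]), array([50.9, 41.4]), 2.2, array([12.5, 20.6, 23.1]), 313)
[[-0.597, -0.175, 0.066, 0.0]] q6~0.24 dist 125
[[-0.583, -0.179, 0.1, -0.0]] q6~0.02 dist 124
[[0.0, 0.0, 0.52, -0.0]] q6~0.02 dist 104
```

The lock is fully open again. The bump event also moved b to about (487,29), so I'll pick it there.

```bash
python3 - <<'E'
from plan import *
plan([[(530,130,140,-.8)],[(487,29,120,-.8)],[(487,29,16,-.8)]])
E
```

```text
[[-0.547, -0.176, 0.066, 0.0]] q6~0.25 dist 116
[[-0.508, -0.208, 0.1, -0.0]] q6~0.07 dist 112
[[0.0, 0.0, 0.52, -0.0]] q6~0.07 dist 104
```

```bash
python3 -m handwheel '[[[-0.547,-0.176,0.066,0],[-0.547,-0.176,0.066,0],[-0.547,-0.176,0.066,0],[-0.547,-0.176,0.066,0]]]'
python3 -m handwheel '[[[-0.508,-0.208,0.1,0],[-0.508,-0.208,0.1,0],[-0.508,-0.208,0.1,0],[-0.508,-0.208,0.1,0]]]'
python3 -m handwheel '[[[0,0,0.2,0],[0,0,0.4,0],[0,0,0.51,0],[0,0,0.51,0],[0,0,0.51,0]]]'
python3 -m handwheel '[[[0,0,0,0],[0,0,0,0],[0,0,0,0],[0,0,0,0]]]' 30
python3 -m handwheel '[[[0,0,-0.2,0],[0,0,-0.45,0],[0,0,-0.45,0],[0,0,-0.45,0]]]'
python3 held.py
python3 - <<'E'
from plan import *
plan([[(492,190,107,-.8)],[(495,275.5,107,-.8)],[(495,275.5,55,-.8)]])
E
```

```text
time_s: 57.0
eef_pos: [0.5292, 0.1302, 0.1385]
eef_rot: [-0.001, 0.712, 0.702, -0.001]
wrist_force: [0.0, -0.2, -0.3]
opening: 0.773
grasp_force: 0.0
time_s: 57.5
eef_pos: [0.4874, 0.03, 0.1196]
eef_rot: [0.0, 0.712, 0.702, 0.0]
wrist_force: [-0.2, -0.5, 1.0]
opening: 0.773
grasp_force: 0.0
time_s: 58.12
eef_pos: [0.4879, 0.03, 0.0184]
eef_rot: [0.001, 0.711, 0.703, 0.001]
wrist_force: [-0.5, 0.4, -0.3]
opening: 0.771
grasp_force: 0.0
time_s: 58.62
eef_pos: [0.4882, 0.0294, 0.0193]
eef_rot: [0.001, 0.712, 0.702, 0.001]
wrist_force: [-0.1, 1.0, 6.5]
opening: 0.561
grasp_force: 62.0
time_s: 59.12
eef_pos: [0.4866, 0.0293, 0.1077]
eef_rot: [0.0, 0.712, 0.702, 0.0]
wrist_force: [-0.2, -0.7, -0.4]
opening: 0.559
grasp_force: 62.6
[486.63952334  29.30491859 107.7382051 ] 62.647727094590664 -0.7732818757312638
side 449 [465.6 512.8] [ 10.9 160.2] z 82.2 slope [-0.03 -0.56] [156.3  46.6] 86.8
top 271 [469.5 516. ] [194.5 229. ] z 42.5 slope [-0.01  0.01] [36.4 49.4] 89.9
[[0.803, 0.021, -0.003, 0.0]] q6~0.38 dist 161
[[0.428, 0.009, -0.0, -0.0]] q6~0.52 dist 86
[[0.0, 0.0, 0.26, -0.0]] q6~0.52 dist 52
```

```bash
python3 -m handwheel '[[[0.3,0.008,0,0],[0.6,0.015,0,0],[0.803,0.021,0,0],[0.803,0.021,0,0],[0.803,0.021,0,0]]]'
python3 -m handwheel '[[[0.2,0.005,0,0],[0.428,0.009,0,0],[0.428,0.009,0,0],[0.428,0.009,0,0],[0.428,0.009,0,0]]]'
python3 -m handwheel '[[[0,0,0.15,0],[0,0,0.25,0],[0,0,0.28,0],[0,0,0.28,0],[0,0,0.28,0]]]'
python3 held.py
```

```text
time_s: 59.85
eef_pos: [0.4921, 0.1894, 0.1062]
eef_rot: [-0.001, 0.712, 0.703, -0.001]
wrist_force: [0.0, -0.5, -0.5]
opening: 0.56
grasp_force: 62.6
time_s: 60.48
eef_pos: [0.496, 0.2738, 0.1072]
eef_rot: [-0.0, 0.713, 0.702, -0.0]
wrist_force: [0.4, 0.7, -1.3]
opening: 0.564
grasp_force: 62.6
time_s: 61.1
eef_pos: [0.4969, 0.2754, 0.0525]
eef_rot: [0.0, 0.712, 0.702, 0.001]
wrist_force: [-0.2, -0.1, -0.8]
opening: 0.559
grasp_force: 62.6
[496.85389348 275.39738805  52.53991128] 62.60428290814161 -0.7915478640579854
side 133 [475.7 518. ] [255.9 287.3] z 53.9 slope [ 0.03 -0.03] [37.  44.6] 90.0
side 167 [471.1 515.5] [191.7 223.9] z 42.7 slope [ 0.02 -0.02] [39.3 48.8] 83.5
side 187 [471.5 514.9] [128.6 163.1] z 42.7 slope [ 0.02 -0.03] [40.9 46.8] 86.0
top 133 [473.6 519.5] [237.9 272.9] z 72.5 slope [-0.37 -4.03] [35.6 48.2] 83.6
top 264 [471.8 516.2] [194.6 228.9] z 42.5 slope [-0.01  0.01] [36.1 49.3] 87.8
top 264 [469.7 516.3] [131.7 165.4] z 42.6 slope [-0.02 -0.02] [47.5 34.7] 0.7
```

```bash
python3 -m handwheel '[[[0,-0.01,0,0],[0,-0.012,0.02,0],[0,-0.012,0.02,0]]]'
python3 -m handwheel '[[[0,0,0.015,0],[0,0,0.025,0],[0,0,0.025,0]]]'
```

```text
time_s: 61.58
eef_pos: [0.4935, 0.2755, 0.0473]
eef_rot: [-0.0, 0.712, 0.702, -0.0]
wrist_force: [0.1, 0.8, -0.1]
opening: 0.564
grasp_force: 62.6
time_s: 61.95
eef_pos: [0.494, 0.2757, 0.0463]
eef_rot: [-0.0, 0.712, 0.703, -0.0]
wrist_force: [-11.5, -4.4, 33.4]
opening: 0.562
grasp_force: 66.2
```

```bash
python3 -m handwheel '[[[0,0,-0.02,0],[-0.006,0,-0.02,0],[-0.006,0,-0.02,0]]]'
python3 -m handwheel '[[[0,0,0.015,0],[0,0,0.02,0],[0,0,0.02,0]]]'
```

```text
time_s: 62.32
eef_pos: [0.4942, 0.2749, 0.0471]
eef_rot: [-0.0, 0.712, 0.702, 0.001]
wrist_force: [-0.7, 2.5, 7.5]
opening: 0.564
grasp_force: 63.5
time_s: 62.7
eef_pos: [0.4945, 0.2752, 0.0464]
eef_rot: [-0.0, 0.712, 0.702, 0.001]
wrist_force: [-11.1, -1.5, 36.3]
opening: 0.565
grasp_force: 66.4
```

```bash
python3 -m handwheel '[[[0,0,-0.04,0],[-0.008,0,-0.04,0],[-0.008,0,-0.04,0],[-0.008,0,-0.04,0]]]'
python3 -m handwheel '[[[0,0,0.02,0],[0,0,0.025,0],[0,0,0.035,0],[0,0,0.035,0]]]'
```

```text
time_s: 63.2
eef_pos: [0.4931, 0.2723, 0.0496]
eef_rot: [-0.0, 0.712, 0.702, -0.001]
wrist_force: [-0.0, -0.2, -0.4]
opening: 0.559
grasp_force: 62.6
time_s: 63.7
eef_pos: [0.4938, 0.2729, 0.0468]
eef_rot: [-0.0, 0.712, 0.702, -0.0]
wrist_force: [-12.1, -3.6, 31.0]
opening: 0.56
grasp_force: 66.0
```

```bash
python3 -m handwheel '[[[0,0,-0.03,0],[0,0,-0.03,0],[0,0,-0.03,0]]]'
cat > e.py <<'E'
from h import *
o=ctrl.get_obs(); print(o["eef_pos"]*1000)
R=[]
for k in range(4):
    c=cam("side"); P=pts(c)*1000; z=P[...,2]
    hsv=cv2.cvtColor(c["color"],cv2.COLOR_RGB2HSV);H,S,V=[hsv[...,i].astype(int) for i in range(3)]
    m=((H>20)&(H<37)&(S>120)&(V>50)&(z<60)&(z>36)&(P[...,0]<540)&(P[...,1]>100)).astype(np.uint8)
    n,l,st,ce=cv2.connectedComponentsWithStats(m)
    R.append([ (np.percentile(P[l==i][:,0],[2,98]).round(1).tolist(),np.percentile(P[l==i][:,1],[2,98]).round(1).tolist(),len(P[l==i])) for i in range(1,n) if st[i,4]>60])
for r in R: print(r)
im=c["color"][120:200,205:290,::-1]; cv2.imwrite("pics/e.png",cv2.resize(im,None,fx=7,fy=7,interpolation=cv2.INTER_CUBIC))
E
python3 e.py
```

```text
time_s: 64.08
eef_pos: [0.4932, 0.2725, 0.0488]
eef_rot: [-0.0, 0.712, 0.702, -0.0]
wrist_force: [0.5, 0.3, -1.5]
opening: 0.561
grasp_force: 62.6
[493.17745741 272.46774472  48.79199356]
[([471.2, 515.3], [251.9, 286.3], 143), ([470.2, 516.1], [191.5, 226.3], 175), ([470.2, 515.4], [127.4, 163.1], 189)]
[([471.2, 515.4], [251.3, 288.0], 145), ([470.2, 516.4], [192.4, 226.4], 172), ([470.5, 515.3], [128.5, 162.9], 188)]
[([471.1, 515.3], [252.7, 286.5], 145), ([470.2, 516.5], [192.6, 226.7], 175), ([470.5, 515.4], [129.2, 163.3], 187)]
[([471.1, 515.3], [252.8, 285.8], 144), ([470.3, 516.4], [191.9, 226.1], 175), ([470.6, 515.5], [128.2, 163.1], 187)]
```

View pics/e.png

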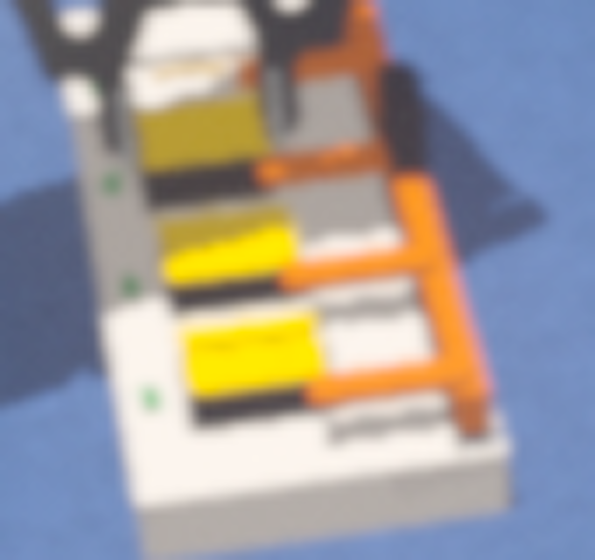

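```bash
python3 -m handwheel '[[[0.02,0.004,0,0],[0.02,0.004,0,0],[0.02,0.004,0,0]]]'
python3 -m handwheel '[[[0,0,0.02,0],[0,0,0.025,0],[0,0,0.025,0]]]'
```

```text
time_s: 64.65
eef_pos: [0.4944, 0.2767, 0.0495]
eef_rot: [0.0, 0.712, 0.702, -0.0]
wrist_force: [0.4, -0.6, -0.7]
opening: 0.562
grasp_force: 62.6
time_s: 65.03
eef_pos: [0.4953, 0.2767, 0.0447]
eef_rot: [0.0, 0.712, 0.702, 0.001]
wrist_force: [4.1, 0.7, -1.0]
opening: 0.563
grasp_force: 62.6
```

In. Seat, release, and go for the lock grip.

```bash
python3 -m handwheel '[[[0,0,0.01,0],[0,0,0.02,0],[0,0,0.025,0],[0,0,0.025,0]]]'
python3 -m handwheel '[[[0,0,-0.01,0],[0,0,-0.01,0],[0,0,-0.2,0],[0,0,-0.5,0],[0,0,-0.5,0],[0,0,-0.5,0]]]' 66
python3 held.py
python3 - <<'E'
from plan import *
plan([[(566,241,125,-.8),(566,241,64,-.8)]])
E
```

```text
time_s: 65.53
eef_pos: [0.4954, 0.2768, 0.0413]
eef_rot: [0.001, 0.712, 0.702, 0.001]
wrist_force: [-1.4, -2.6, 12.5]
opening: 0.563
grasp_force: 64.1
time_s: 66.28
eef_pos: [0.4936, 0.2765, 0.1389]
eef_rot: [-0.0, 0.712, 0.702, -0.001]
wrist_force: [0.2, 0.1, -0.5]
opening: 0.77
grasp_force: 0.0
[493.64522067 276.52321506 138.85207208] 0.0 -0.7626582875657638
side 124 [474.3 514.9] [257.1 286.5] z 42.7 slope [ 0.01 -0.04] [43.7 42.5] 2.1
side 160 [471.3 515.9] [192.7 224.8] z 42.4 slope [ 0.01 -0.03] [39.1 48.8] 85.3
side 186 [471.4 514.6] [128.7 161.9] z 42.8 slope [ 0.01 -0.03] [42.7 46. ] 88.2
top 268 [471.6 518.4] [259.3 293.1] z 42.4 slope [-0.01 -0.02] [47.2 37. ] 0.6
top 263 [471.3 516.2] [194.6 229. ] z 42.6 slope [0. 0.] [35.8 48.7] 86.3
top 265 [469.8 516.3] [131.7 165.5] z 42.4 slope [ 0.01 -0.  ] [47.7 34.3] 1.1
[[-0.171, 0.368, 0.063, 0.0], [-0.171, 0.368, 0.368, 0.0]] q6~0.42 dist 109
```

All three are flat and level at the seated height. Pinching the lock grip and pushing it home.

```bash
python3 -m handwheel '[[[-0.171,0.37,0,0],[-0.171,0.37,0,0],[-0.171,0.37,0.2,0],[-0.171,0.37,0.368,0],[-0.171,0.37,0.368,0],[-0.171,0.37,0.368,0]]]' 50
python3 -m handwheel '[[[0,0,0,0],[0,0,0,0],[0,0,0,0],[0,0,0,0]]]' 0
python3 -m handwheel '[[[0.03,0,0,0],[0.06,0,0,0],[0.09,0,0,0],[0.12,0,0,0],[0.15,0,0,0],[0.16,0,0,0],[0.165,0,0,0],[0.165,0,0,0]]]'
python3 -m handwheel '[[[0.015,0,0,0],[0.015,0,0,0],[0.015,0,0,0]]]'
```

```text
time_s: 67.12
eef_pos: [0.5681, 0.2416, 0.0663]
eef_rot: [-0.0, 0.712, 0.702, -0.0]
wrist_force: [0.1, 0.4, 0.8]
opening: 0.587
grasp_force: 0.0
time_s: 67.62
eef_pos: [0.5663, 0.2418, 0.0675]
eef_rot: [-0.001, 0.712, 0.702, -0.001]
wrist_force: [-10.9, 0.4, 11.8]
opening: 0.151
grasp_force: 60.3
time_s: 68.62
eef_pos: [0.5668, 0.2738, 0.0674]
eef_rot: [-0.001, 0.712, 0.702, -0.002]
wrist_force: [-9.9, -4.7, 11.7]
opening: 0.146
grasp_force: 60.4
time_s: 69.0
eef_pos: [0.5668, 0.274, 0.0674]
eef_rot: [0.001, 0.712, 0.702, -0.004]
wrist_force: [-11.3, -16.1, 15.7]
opening: 0.15
grasp_force: 60.9
```

Moved 32 mm and stopped firmly at the end stop. Releasing, retreating and checking.

```bash
python3 -m handwheel '[[[-0.012,0,0,0],[-0.012,0,0,0],[-0.012,0,0,0],[-0.012,0,-0.2,0],[-0.012,0,-0.6,0],[-0.012,0,-0.6,0]]]' 50
python3 -m handwheel '[[[-0.3,-0.3,0,0],[-0.6,-0.5,0,0],[-1,-0.5,0,0],[-1,-0.5,0,0],[-1,-0.5,0,0],[-1,-0.5,0,0]]]'
python3 -m handwheel '[[[-0.3,0,0,0],[-0.6,0,0,0],[-1,0,0,0],[-1,0,0,0],[-1,0,0,0]]]'
python3 - <<'E'
from h import *
c=cam("side"); save(c,"fin.png",(150,60,420,320),2.2)
c=cam("top"); P=pts(c)*1000; z=P[...,2]
hsv=cv2.cvtColor(c["color"],cv2.COLOR_RGB2HSV);H,S,V=[hsv[...,i].astype(int) for i in range(3)]
m=(H>3)&(H<18)&(S>160)&(V>60)&(z>42)&(z<56)&(P[...,0]>520)&(P[...,0]<548)&(P[...,1]>90)
p=P[m]; h,e=np.histogram(p[:,1],bins=np.arange(90,390,4)); print([(int(a),int(b)) for a,b in zip(e,h) if b])
E
python3 held.py
```

```text
time_s: 69.75
eef_pos: [0.571, 0.2762, 0.1912]
eef_rot: [0.002, 0.712, 0.703, 0.004]
wrist_force: [-1.0, -0.1, -0.0]
opening: 0.585
grasp_force: 0.0
time_s: 70.5
eef_pos: [0.4657, 0.0766, 0.1857]
eef_rot: [-0.0, 0.712, 0.702, 0.0]
wrist_force: [0.4, -0.1, -0.0]
opening: 0.589
grasp_force: 0.0
time_s: 71.12
eef_pos: [0.4633, -0.1233, 0.1856]
eef_rot: [-0.0, 0.712, 0.702, 0.0]
wrist_force: [-0.1, 1.4, -0.2]
opening: 0.586
grasp_force: 0.0
[(138, 1), (142, 12), (146, 18), (150, 15), (154, 1), (206, 16), (210, 14), (214, 19), (218, 1), (270, 18), (274, 17), (278, 18), (282, 2), (334, 17), (338, 16), (342, 15), (346, 3)]
[ 463.10995189 -121.8318169   185.5080357 ] 0.0 -0.6883509358985137
top 259 [471.7 516.7] [258.8 293.1] z 42.6 slope [0.02 0.  ] [46.8 37. ] 0.6
top 256 [469.4 516. ] [195.  228.8] z 42.7 slope [0.01 0.01] [35.8 50.3] 87.5
top 249 [469.7 516.1] [131.8 165.6] z 42.5 slope [-0. -0.] [47.3 34.5] 1.1
```

View pics/fin.png

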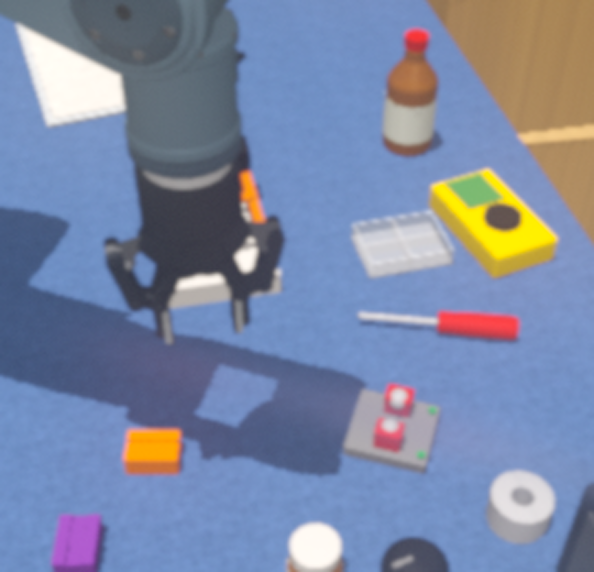

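The tongues are centred over the packs (148/212/276/340), the packs are level, the cradle is empty and nothing else has moved. Handing in.

```bash
python3 -c "
from bench import ctrl
print(ctrl.hand_in())"
```

```text
the job is handed in; nothing more can be done
None
```

All three packs present (b, c and d; pack_a was absent) are seated yellow face up in pockets 2, 1 and 0, the lock slide is fully home, and the job is handed in; on the way, pack b clipped a tongue and dragged the slide about 17 mm shut, so I reopened it fully before seating b.

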